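# Make up the marking-out kit and the finishing kit

### The arm

A 6-joint arm with a two-finger parallel gripper is mounted at the origin on the work surface; the furniture and walls round the work are solid. World frame = base frame: x ahead of the robot, y to its left, z up, the work surface at z = 0. Lengths are in m, angles in rad, forces in N, time in s.
With the tool pointing down it reaches from about 0.3 to 0.775 m from the base axis. Payload 14.6 kg.
Tool frame: the origin (TCP) lies midway between the tips of the shut fingers; the grasp point (between the pads) lies 19 mm behind it; z points along the fingers, y is the line along which they close (so a half turn about z gives the same grasp; the last joint's range is limited). The gripper opens to 94 mm and grips with 3 to 60 N. Pads are 16 mm wide; open, the fingers measure 119 mm over their backs; the gripper's body (75 mm by 177 mm) begins 78 mm behind the grasp point.
Start: joints at [-1.34, 0.3, 1.521, -0, 1.321, -0.067], TCP at [0.161, -0.526, 0.205] pointing down, gripper open.
Joint ranges: [-3.03, 3.03], [-0.79, 2.21], [0.23, 2.52], [-1.04, 4.18], [0, 3.07], [-2.55, 2.55]. Speed limits (rad/s): [2.22, 2.22, 2.57, 3.14, 3.14, 3.14].

### API

Orientations are given as [roll, pitch, yaw] about the fixed x, y, z axes, in that order (R = Rz(yaw) Ry(pitch) Rx(roll)).
In Python, from station import ctrl gives the robot as it stands. The module is installed in compiled form; this text tells all that it offers.
- The arm moves only by the tool servo_tool, never from a script. Its argument "plan" is a list of rows, each a list of 7 numbers: the opening in per cent of the stroke, from 0 (shut) to 100 (fully open), then the shift along the tool's x, y, z in m, then the turn, a rotation vector about the tool's x, y, z in rad. A call has exactly 8 rows; each row shifts and turns the commanded pose from where the row before left it, along the tool's axes as they then stand; what a row does not reach is not made up. A row lasts 1/8 s, in which the tool goes at most 62.5 mm and 10.7 degrees, less where a joint would pass 70% of its speed; a pose out of reach is approached as far as the arm can. A call with a gripper value outside its range is refused whole. The fingers move at their own pace and stop on an object; "force" is the grip in N (left out, the last holds). Time passes only in rows, so rows that do not move let the fingers close, or fill a call up. It gives the time, the measured TCP pose, the force, the opening and the grip force at its end, in the units of the state.
- ctrl.get_obs(): the state, without advancing time (a new reading comes with each control period).
- ctrl.camera(name): name is "scene" or "top" or "wrist"; returns a dict with "pixels" (480x640x3 uint8, red, green, blue), "z_map" (480x640 float32, m along the optical axis (not along the pixel's ray), 0 where there is no reading), "mtx" (3x3 intrinsics, pixels), "pose" (4x4, takes a point from camera to world coordinates). Camera axes: x right, y up, looking along -z (the intrinsics and any distortion apply to the point x, -y, -z); pixel columns grow to the right and rows downward; lengths in m; the calibration is good to about 2 mm. A picture is of the moment at which its call begins.
- ctrl.hand_in(): hands the job in; it is judged then, once.
The state is a dict: "time_s": time; "qpos": joint angles; "joint_vel": joint speeds; "tau": joint torques, N m; "ee_pos": TCP position; "eef_rot": TCP orientation; "force": force on the tool from outside, world axes, zero at the start; "moment": the same for the moment, N m; "grip_width": finger opening in m; "grip_force": force on a finger pad.
Only numpy, scipy, OpenCV 4.12 (cv2) and the standard library are available. Lean on these libraries where they do the work, as an engineer would, in place of code of your own. Each camera call takes 0.05 s, during which the arm holds its last target. There are 200 camera calls.

### The job

Make up the two bench kits from the tools on the desk ahead of the robot: the try square, the tape measure and the eraser go into the marking-out tray (the one with the L-shaped cut-out), the sanding block and the cutter into the finishing tray (the one with two oblong cut-outs). Each tool must lie flat and fully down in the foam cut-out made for it. Leave the stapler, the marking gauge and the caliper where they are.

Things in the scene. Friction and masses are not known exactly. Their poses are not given: they have to be found in the camera images.
- marking_tray: Fixed birch tray, 155 (x) x 200 (y) x 19; origin under its centre; foam top z 18. Cut-outs 8 wider all round than their tools (mm): an L for the try square, seated with its origin at 10, 0, z 9 and axes along the tray's (stock leg x -50..70, y 50..91); near-square, for the tape measure, middle -27, 0, floor z 6; 69 (x) x 38 for the eraser, middle -27, -74, floor z 13, its y along tray x.
- finishing_tray: Fixed birch tray, 155 (x) x 200 (y) x 19 mm; origin under its centre; foam top at z 18 mm. Two pale-floored oblong cut-outs, 8 mm wider all round than their tools: 80 x 126 (y) for the sanding block, middle at x -30, y 0, floor z 6; 38 x 169 (y) for the cutter, middle at x 47.5, y 0, floor z 12. Each tool's y lies along the tray's y, either way round.
- try_square: Try square lying flat, 105 x 166 mm overall, 0.19 kg: a dark rosewood stock and a thin steel blade. Origin: centre of the overall outline at the underside; z up. The stock is 105 mm along x (-52..52), 25 mm across y (58..83), 18 mm high; grasp it across its 25 mm at x 0. The blade, 2 mm thick, at height 8..10 mm, x 22..48, y -83..57, is heavy: on the desk its end sags by up to 8 mm (about 0.06 rad).
- tape_measure: Yellow and black tape measure lying on its side, 31 mm high, 0.19 kg. Origin near the centre of its underside, z up; the solid case spans x -36..30, y -35..29 mm, so its middle is at x -3, y -3 mm; grasp it across 64 or 66 mm. Use the one on the desk ahead of the robot; another lies out of reach behind it at the side.
- eraser: Eraser in a blue card sleeve, 22 mm (x) by 53 mm (y) by 12 mm high, 16 g. Origin: centre of the underside, z up; grasp across its 22 mm. Use the one on the desk ahead of the robot; another lies out of reach behind it at the side.
- sanding_block: Brown cork sanding block, 64 mm (x) by 110 mm (y) by 32 mm high, 70 g. Origin: centre of the underside, z up; grasp across its 64 mm.
- cutter: Yellow snap-off cutter lying flat, 22 mm (x) by 153 mm (y); the case is 13 mm high and a narrow slider at y -30..-8 mm reaches 18 mm; 60 g. Origin: centre of the outline at the underside, z up; grasp across its 22 mm near the middle. Use the one on the desk ahead of the robot; another lies out of reach behind it at the side.
- stapler: Blue stapler, 34 x 131 x 47 mm, long along its y axis, origin at the centre of its underside. A bystander: leave it alone.
- marking_gauge: Marking gauge, a 213 mm wooden stem (along its y axis) through a dark 60 x 60 x 22 mm fence on which it stands, 74 mm high with its brass screw, origin under its middle. A bystander: leave it alone.
- caliper: Steel vernier caliper lying flat, 72 x 235 x 8 mm, long along its y axis, origin under its middle. A bystander: leave it alone.

How it is judged:
At the end, for the whole second after the job is handed in: Each tool rests level (0.03 to 0.06 rad) in its own cut-out: its origin within 12 mm of the seated place in x and y (tape measure: within 15 mm of the middle), its underside no more than 2.5 to 5 mm above the cut-out floor, and nothing is moving (x of try_square in the frame of marking_tray between -0.002 and 0.022 m and y of try_square in the frame of marking_tray between -0.012 and 0.012 m and z of try_square in the frame of marking_tray below 0.0135 m and angle between each of try_square, sanding_block's own z axis and vertical below 0.05 rad and linear speed of each of try_square, tape_measure, eraser, sanding_block, cutter below 0.02 m/s and angular speed of each of try_square, tape_measure, eraser, sanding_block, cutter below 0.2 rad/s and x of tape_measure in the frame of marking_tray between -0.042 and -0.012 m and y of tape_measure in the frame of marking_tray between -0.015 and 0.015 m and z of tape_measure in the frame of marking_tray below 0.01 m and angle between each of tape_measure, eraser's own z axis and vertical below 0.06 rad and x of eraser in the frame of marking_tray between -0.039 and -0.015 m and y of eraser in the frame of marking_tray between -0.086 and -0.062 m and z of eraser in the frame of marking_tray below 0.0155 m and x of sanding_block in the frame of finishing_tray between -0.042 and -0.018 m and y of sanding_block in the frame of finishing_tray between -0.012 and 0.012 m and z of sanding_block in the frame of finishing_tray below 0.01 m and x of cutter in the frame of finishing_tray between 0.0355 and 0.0595 m and y of cutter in the frame of finishing_tray between -0.012 and 0.012 m and z of cutter in the frame of finishing_tray below 0.0145 m and angle between cutter's own z axis and vertical below 0.03 rad); the robot touches nothing.
It fails at once if the stapler is pushed or carried more than 25 mm from its place (distance of stapler from where it was at the start of the episode above 0.025 m).
It fails at once if the marking gauge is pushed or carried more than 25 mm from its place (distance of marking_gauge from where it was at the start of the episode above 0.025 m).
It fails at once if the caliper is pushed or carried more than 25 mm from its place (distance of caliper from where it was at the start of the episode above 0.025 m).
It also fails if it takes over 128 s, if anything falls off the work surface, if the arm or the gripper's body presses on something with over 40 N, if the wrist force passes 120 N, or if a joint passes its speed limit or range.

## Working session

There is one attempt and no reset: what is moved stays moved. The work goes in short steps, Python scripts to look and compute and a tool call to move; the robot and the scene stay as the last step left them, time stands still between calls to the robot, and variables do not carry over. Pictures are saved under pics/ and viewed, at most 14 in all, crops included, and the job is handed in when it is done.

Besides the shell and the picture viewer there is one more tool, called after "Call:" as name(argument=value, ...) on one line, values as JSON. servo_tool: Moves the arm, as the interface text tells. Its arguments: {"type":"object","properties":{"plan":{"type":"array","items":{"type":"array","items":{"type":"number"}}},"force":{"type":"number"}},"required":["plan"]}

```bash
mkdir -p pics
cat > h.py <<'E'
import numpy as np, cv2
from station import ctrl
def snap(n,f):
    c=ctrl.camera(n); np.savez('pics/'+f+'.npz',**{k:np.asarray(v) for k,v in c.items()})
    cv2.imwrite('pics/'+f+'.png',cv2.cvtColor(c['pixels'],cv2.COLOR_RGB2BGR)); return c
def load(f): return dict(np.load('pics/'+f+'.npz'))
def pt(c,u,v,z=None):
    K=c['mtx'];r=np.array([(u-K[0,2])/K[0,0],-(v-K[1,2])/K[1,1],-1.])
    R=c['pose'][:3,:3];t=c['pose'][:3,3]
    if z is None: return R@(r*c['z_map'][int(round(v)),int(round(u))])+t
    d=R@r; return t+d*(z-t[2])/d[2]
E
python3 - <<'E'
from h import *
for n in('top','scene'):
    c=snap(n,n+'0'); print(n,c['mtx'].round(1).tolist(),c['pose'].round(3).tolist())
o=ctrl.get_obs();print({k:np.round(v,3).tolist() for k,v in o.items()})
E
```

```text
top [[477.5, 0.0, 316.7], [0.0, 477.5, 239.2], [0.0, 0.0, 1.0]] [[-0.026, 0.989, -0.147, 0.468], [-1.0, -0.027, -0.004, -0.008], [-0.008, 0.147, 0.989, 1.349], [0.0, 0.0, 0.0, 1.0]]
scene [[516.3, 0.0, 311.5], [0.0, 516.3, 240.4], [0.0, 0.0, 1.0]] [[-0.508, -0.515, 0.691, 1.579], [0.862, -0.313, 0.4, 0.551], [0.01, 0.798, 0.603, 0.853], [0.0, 0.0, 0.0, 1.0]]
{'time_s': 0.1, 'qpos': [-1.34, 0.3, 1.521, -0.0, 1.321, -0.067], 'joint_vel': [-0.0, -0.001, -0.002, -0.0, -0.0, 0.0], 'tau': [0.001, -53.265, -35.328, 0.071, 0.024, -0.0], 'ee_pos': [0.161, -0.526, 0.205], 'eef_rot': [-3.141, -0.0, 0.298], 'force': [-0.086, -0.047, 1.327], 'moment': [-0.003, -0.055, -0.01], 'grip_force': 0.0, 'grip_width': 0.094}
```

View pics/top0.png

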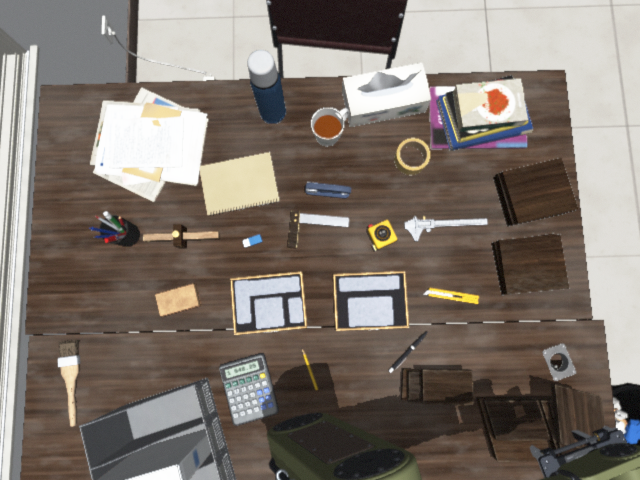

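View pics/scene0.png

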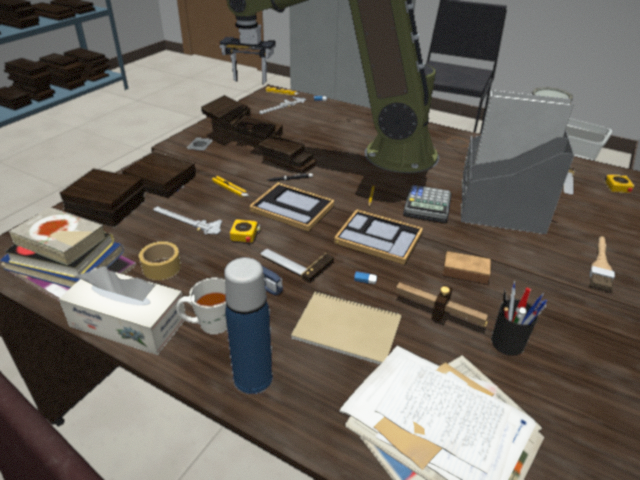

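The top view has world +x up and +y left. The left tray (268,302) is the marking tray and the right one (371,300) the finishing tray. The square is at (305,230), tape (382,235), eraser (252,241), block (177,299) and cutter (451,296). I'll enlarge these.

Run:
```python
from h import *
i=cv2.imread('pics/top0.png')
cv2.imwrite('pics/cA.png',cv2.resize(i[200:340,140:320],None,fx=4.2,fy=4.2,interpolation=cv2.INTER_CUBIC))
cv2.imwrite('pics/cB.png',cv2.resize(i[200:340,310:490],None,fx=4.2,fy=4.2,interpolation=cv2.INTER_CUBIC))
```

```text
(no output)
```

View pics/cA.png

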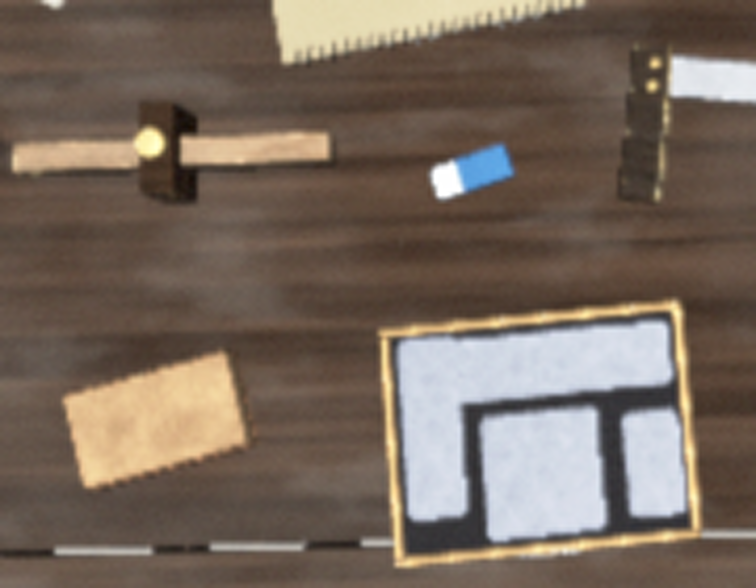

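View pics/cB.png

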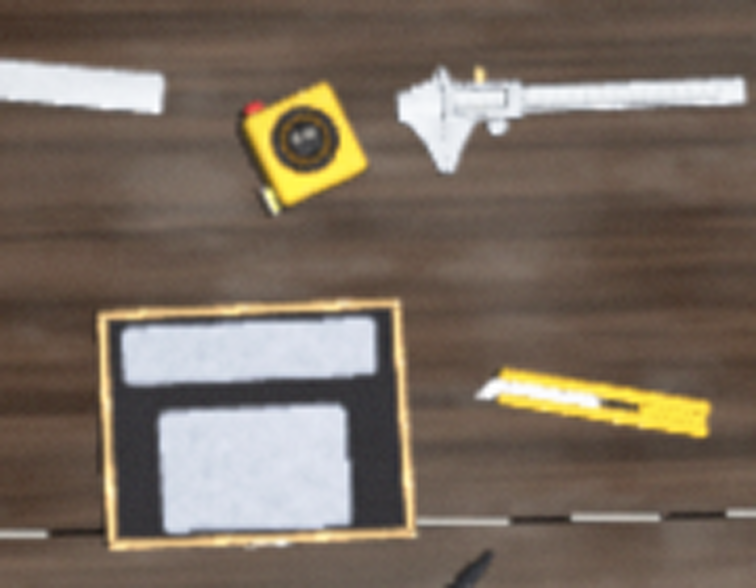

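```bash
cat > fit.py <<'E'
from h import *
c=load('top0')
def rep(name,off,q,z):
    P=np.array([pt(c,off+(x+.5)/4.2-.5,200+(y+.5)/4.2-.5,z) for x,y in q])[:,:2]
    e=np.diff(np.vstack([P,P[:1]]),axis=0)
    print(name,'ctr',P.mean(0).round(4),'len',np.linalg.norm(e,axis=1).round(4),'ang',np.degrees(np.arctan2(e[:,1],e[:,0])).round(1))
    u,v=np.mean(q,axis=0)/4.2+[off,200]; print('   depth pt',pt(c,u,v).round(4))
A,B=140,310
rep('mark',A,[(382,330),(680,302),(699,533),(398,565)],.019)
rep('fin',B,[(98,312),(400,300),(415,535),(110,548)],.019)
rep('block',A,[(64,398),(226,352),(246,443),(86,488)],.032)
rep('eraser',A,[(431,178),(500,145),(513,176),(438,200)],.012)
rep('stock',A,[(632,45),(668,45),(657,203),(617,197)],.018)
rep('tape',B,[(245,125),(327,82),(368,162),(285,207)],.031)
rep('cutter',B,[(503,368),(710,403),(706,437),(498,402)],.013)
rep('bladeA',A,[(672,57),(667,98),(878,115),(878,73)],.009)
E
python3 fit.py
```

```text
mark ctr [0.4933 0.1371] len [0.1986 0.1516 0.1974 0.1538] ang [ -86.2 -176.5   94.5    3.9]
   depth pt [0.4918 0.1371 0.0093]
fin ctr [ 0.4915 -0.1458] len [0.2004 0.1534 0.199  0.1541] ang [ -89.3 -179.4   90.9    1.1]
   depth pt [ 0.49   -0.1481  0.007 ]
block ctr [0.5071 0.3868] len [0.1094 0.0611 0.1072 0.0607] ang [ -75.6 -167.   104.2   15. ]
   depth pt [0.5058 0.3848 0.0351]
eraser ctr [0.6664 0.1826] len [0.0514 0.0231 0.0528 0.0158] ang [ -65.6 -158.1  106.4   17.2]
   depth pt [0.6651 0.1814 0.0132]
stock ctr [0.6982 0.0649] len [0.0244 0.1081 0.0271 0.1043] ang [-91.6 174.9  79.8  -6.6]
   depth pt [0.6961 0.0637 0.0216]
tape ctr [ 0.6743 -0.1861] len [0.0624 0.06   0.0632 0.0607] ang [ -63.7 -155.8  116.9   23.4]
   depth pt [ 0.673  -0.187   0.0315]
cutter ctr [ 0.4989 -0.3769] len [0.1376 0.0226 0.1379 0.0227] ang [-101.2  169.    78.9  -11.8]
   depth pt [ 0.4976 -0.3766  0.0179]
bladeA ctr [ 0.7223 -0.0235] len [0.0286 0.1437 0.029  0.1407] ang [172.  -96.3  -2.1  83.9]
   depth pt [ 0.722  -0.0247  0.0047]
```

```bash
cat > pl.py <<'E'
from h import *
def plan(*wps):
    """wps: (x,y,z,yaw_deg,open%,rows). From the measured pose; prints rows in tool axes (tool down)."""
    o=ctrl.get_obs(); p=np.array(o['ee_pos']); y=o['eef_rot'][2]; rows=[]
    for X,Y,Z,a,g,n in wps:
        t=np.array([X,Y,Z]); a=np.radians(a); d=(t-p)/n; w=(a-y+np.pi)%(2*np.pi)-np.pi; w/=n
        if np.linalg.norm(d)>.0625 or abs(w)>.186: print('TOO FAST',np.linalg.norm(d),np.degrees(w))
        for i in range(n):
            c,s=np.cos(y),np.sin(y)
            rows.append([g,round(c*d[0]+s*d[1],4),round(s*d[0]-c*d[1],4),round(-d[2],4),0,0,round(-w,4)]); y+=w
        p=t
    print('pos',np.round(o['ee_pos'],4),'rot',np.round(o['eef_rot'],3),'t',round(o['time_s'],2),'w',round(o['grip_width'],4))
    for k in range(0,len(rows),8): print(str([[float(v) if v else 0 for v in r] for r in rows[k:k+8]]).replace(' ',''))
E
python3 -c "
from pl import *
plan((.4985,-.371,.24,79,100,8))"
```

```text
pos [ 0.1613 -0.5256  0.205 ] rot [-3.141 -0.     0.298] t 0.1 w 0.094
[[100.0,0.046,-0.0061,-0.0044,0,0,-0.1351],[100.0,0.0464,0.0001,-0.0044,0,0,-0.1351],[100.0,0.0459,0.0064,-0.0044,0,0,-0.1351],[100.0,0.0446,0.0125,-0.0044,0,0,-0.1351],[100.0,0.0426,0.0184,-0.0044,0,0,-0.1351],[100.0,0.0397,0.024,-0.0044,0,0,-0.1351],[100.0,0.0361,0.0291,-0.0044,0,0,-0.1351],[100.0,0.0318,0.0337,-0.0044,0,0,-0.1351]]
```

Call:
servo_tool(plan=[[100, 0.046, -0.006, -0.0044, 0, 0, -0.135], [100, 0.0464, 0, -0.0044, 0, 0, -0.135], [100, 0.0459, 0.0064, -0.0044, 0, 0, -0.135], [100, 0.0446, 0.0125, -0.0044, 0, 0, -0.135], [100, 0.0426, 0.0184, -0.0044, 0, 0, -0.135], [100, 0.0397, 0.024, -0.0044, 0, 0, -0.135], [100, 0.036, 0.029, -0.0044, 0, 0, -0.135], [100, 0.0318, 0.0337, -0.0044, 0, 0, -0.135]])

```text
time_s: 1.1
ee_pos: [0.4997, -0.3705, 0.2405]
eef_rot: [-3.141, -0.0, 1.382]
force: [0.0, -0.3, 0.4]
grip_width: 0.094
grip_force: 0.0
```

```bash
python3 -c "
from pl import *
c=snap('wrist','w1');print(c['mtx'].round(1).tolist(),c['pose'].round(3).tolist())
plan((.4985,-.371,.24,79,100,8))"
```

```text
[[333.1, 0.0, 322.1], [0.0, 333.1, 238.8], [0.0, 0.0, 1.0]] [[0.982, 0.18, 0.049, 0.513], [-0.186, 0.948, 0.258, -0.296], [0.0, -0.262, 0.965, 0.42], [0.0, 0.0, 0.0, 1.0]]
pos [ 0.5036 -0.3679  0.2406] rot [ 3.141e+00 -1.000e-03  1.392e+00] t 1.15 w 0.0938
[[100.0,-0.0005,-0.0006,0.0001,0,0,0.0017],[100.0,-0.0005,-0.0006,0.0001,0,0,0.0017],[100.0,-0.0005,-0.0006,0.0001,0,0,0.0017],[100.0,-0.0005,-0.0006,0.0001,0,0,0.0017],[100.0,-0.0005,-0.0006,0.0001,0,0,0.0017],[100.0,-0.0005,-0.0006,0.0001,0,0,0.0017],[100.0,-0.0005,-0.0006,0.0001,0,0,0.0017],[100.0,-0.0005,-0.0005,0.0001,0,0,0.0017]]
```

View pics/w1.png

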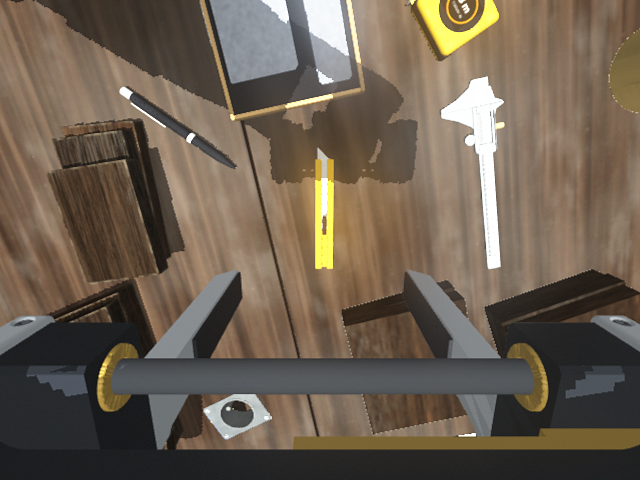

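```bash
cat >> h.py <<'E'
def ray(c,u,v):
    K=c['mtx'];d=c['pose'][:3,:3]@np.array([(u-K[0,2])/K[0,0],-(v-K[1,2])/K[1,1],-1.]);return c['pose'][:3,3],d/np.linalg.norm(d)
def tri(a,b):
    (p,d),(q,e)=ray(*a),ray(*b); M=np.array([[d@d,-d@e],[d@e,-e@e]]); s,t=np.linalg.solve(M,[(q-p)@d,(q-p)@e])
    return ((p+s*d+q+t*e)/2).round(4),round(float(np.linalg.norm(p+s*d-q-t*e)),4)
E
python3 -c "
from pl import *
c=load('w1');t=load('top0')
f=lambda x,y:(t,310+x/4.2-.4,200+y/4.2-.4)
for w,q in [((315,269),(706,437)),((334,268),(710,403)),((333,158),(503,368)),((316,158),(498,402)),((319,148),(478,395)),((234,118),(415,535)),((363,92),(400,300))]: print(tri((c,*w),f(*q)),pt(c,*w,.013).round(4),pt(t,*f(*q)[1:],.013).round(4))
plan((.4985,-.371,.24,79,100,8))"|cut -c1-150
```

```text
(array([ 0.4748, -0.4466,  0.0018]), 0.0014) [ 0.4761 -0.4432  0.013 ] [ 0.4746 -0.4422  0.013 ]
(array([ 0.4984, -0.4634, -0.0356]), 0.0022) [ 0.5005 -0.4465  0.013 ] [ 0.4967 -0.4465  0.013 ]
(array([ 0.5233, -0.3096,  0.0219]), 0.0007) [ 0.5239 -0.3098  0.013 ] [ 0.5233 -0.3116  0.013 ]
(array([ 0.5026, -0.3064,  0.0137]), 0.0032) [ 0.5041 -0.306   0.013 ] [ 0.5011 -0.3069  0.013 ]
(array([ 0.508 , -0.2957,  0.0036]), 0.0035) [ 0.5098 -0.2955  0.013 ] [ 0.506 -0.294  0.013]
(array([ 0.4182, -0.2459,  0.0146]), 0.0048) [ 0.4199 -0.2445  0.013 ] [ 0.4161 -0.2475  0.013 ]
(array([ 0.5698, -0.2452,  0.0165]), 0.0003) [ 0.5702 -0.2448  0.013 ] [ 0.5702 -0.2459  0.013 ]
pos [ 0.5036 -0.3679  0.2406] rot [ 3.141e+00 -1.000e-03  1.392e+00] t 1.15 w 0.0938
[[100.0,-0.0005,-0.0006,0.0001,0,0,0.0017],[100.0,-0.0005,-0.0006,0.0001,0,0,0.0017],[100.0,-0.0005,-0.0006,0.0001,0,0,0.0017],[100.0,-0.0005,-0.0006,
```

```bash
python3 -c "
from pl import *
plan((.4975,-.370,.06,79.2,100,4),(.4975,-.370,.006,79.2,100,3),(.4975,-.370,.006,79.2,100,1))"
```

```text
pos [ 0.5036 -0.3679  0.2406] rot [ 3.141e+00 -1.000e-03  1.392e+00] t 1.15 w 0.0938
[[100.0,-0.0008,-0.0014,0.0452,0,0,0.0025],[100.0,-0.0008,-0.0014,0.0452,0,0,0.0025],[100.0,-0.0008,-0.0014,0.0452,0,0,0.0025],[100.0,-0.0008,-0.0014,0.0452,0,0,0.0025],[100.0,0,0,0.018,0,0,0],[100.0,0,0,0.018,0,0,0],[100.0,0,0,0.018,0,0,0],[100.0,0,0,0,0,0,0]]
```

Call:
servo_tool(plan=[[100, 0, 0, 0.04, 0, 0, 0], [100, 0, 0, 0.04, 0, 0, 0], [100, 0, 0, 0.04, 0, 0, 0], [100, 0, 0, 0.03, 0, 0, 0], [100, 0, 0, 0.02, 0, 0, 0], [100, 0, 0, 0.01, 0, 0, 0], [100, 0, 0, 0, 0, 0, 0], [100, 0, 0, 0, 0, 0, 0]])

```text
time_s: 2.15
ee_pos: [0.4989, -0.3717, 0.0618]
eef_rot: [3.14, 0.001, 1.378]
force: [-0.2, 1.0, 0.2]
grip_width: 0.094
grip_force: 0.0
```

```bash
python3 -c "
from pl import *
plan((.4975,-.370,.006,79.2,100,3),(.4975,-.370,.006,79.2,100,1),(.4975,-.370,.006,79.2,0,4))"
```

```text
pos [ 0.4989 -0.3717  0.0618] rot [3.140e+00 1.000e-03 1.378e+00] t 2.15 w 0.094
[[100.0,0.0005,-0.0006,0.0186,0,0,-0.0015],[100.0,0.0005,-0.0006,0.0186,0,0,-0.0015],[100.0,0.0005,-0.0006,0.0186,0,0,-0.0015],[100.0,0,0,0,0,0,0],[0,0,0,0,0,0,0],[0,0,0,0,0,0,0],[0,0,0,0,0,0,0],[0,0,0,0,0,0,0]]
```

Call:
servo_tool(plan=[[100, 0.0005, -0.0006, 0.022, 0, 0, 0], [100, 0.0005, -0.0006, 0.022, 0, 0, 0], [100, 0.0005, -0.0006, 0.011, 0, 0, 0], [100, 0, 0, 0, 0, 0, 0], [0, 0, 0, 0, 0, 0, 0], [0, 0, 0, 0, 0, 0, 0], [0, 0, 0, 0, 0, 0, 0], [0, 0, 0, 0, 0, 0, 0]], force=25)

```text
time_s: 3.15
ee_pos: [0.4971, -0.3696, 0.0058]
eef_rot: [3.141, 0.0, 1.378]
force: [-0.1, -0.7, -0.6]
grip_width: 0.0575
grip_force: 0.0
```

```bash
python3 -c "
from pl import *
plan((.4975,-.370,.09,79.2,0,3),(.539,-.1454,.09,90.7,0,6),(.539,-.1454,.035,90.7,0,4),(.539,-.1454,.035,90.7,0,3))"
```

```text
pos [ 0.4971 -0.3696  0.0058] rot [3.141 0.    1.378] t 3.15 w 0.0575
[[0,-0.0001,0.0002,-0.0281,0,0,-0.0015],[0,-0.0001,0.0002,-0.0281,0,0,-0.0015],[0,-0.0001,0.0002,-0.0281,0,0,-0.0015],[0,0.0381,-0.0002,0,0,0,-0.0335],[0,0.0381,0.0011,0,0,0,-0.0335],[0,0.038,0.0023,0,0,0,-0.0335],[0,0.0379,0.0036,0,0,0,-0.0335],[0,0.0378,0.0049,0,0,0,-0.0335]]
[[0,0.0376,0.0061,0,0,0,-0.0335],[0,0,0,0.0137,0,0,0],[0,0,0,0.0137,0,0,0],[0,0,0,0.0137,0,0,0],[0,0,0,0.0137,0,0,0],[0,0,0,0,0,0,0],[0,0,0,0,0,0,0],[0,0,0,0,0,0,0]]
```

Call:
servo_tool(plan=[[0, 0, 0, 0, 0, 0, 0], [0, 0, 0, 0, 0, 0, 0], [0, 0, 0, 0, 0, 0, 0], [0, 0, 0, 0, 0, 0, 0], [0, 0, 0, 0, 0, 0, 0], [0, 0, 0, -0.01, 0, 0, 0], [0, 0, 0, -0.03, 0, 0, 0], [0, 0, 0, -0.04, 0, 0, 0]])

```text
time_s: 4.15
ee_pos: [0.4967, -0.3693, 0.0865]
eef_rot: [-3.14, -0.001, 1.378]
force: [0.3, 1.2, -1.0]
grip_width: 0.0216
grip_force: 25.0
```

```bash
python3 -c "
from pl import *
plan((.539,-.1454,.086,90.7,0,6),(.539,-.1454,.05,90.7,0,2))"
```

```text
pos [ 0.4967 -0.3693  0.0865] rot [-3.140e+00 -1.000e-03  1.378e+00] t 4.15 w 0.0216
[[0,0.038,-0.0002,0.0001,0,0,-0.0342],[0,0.038,0.0011,0.0001,0,0,-0.0342],[0,0.0379,0.0024,0.0001,0,0,-0.0342],[0,0.0378,0.0037,0.0001,0,0,-0.0342],[0,0.0377,0.005,0.0001,0,0,-0.0342],[0,0.0375,0.0062,0.0001,0,0,-0.0342],[0,0,0,0.018,0,0,0],[0,0,0,0.018,0,0,0]]
```

Gripped at 21.6 mm with 25 N on the pads. Carrying it over the tray.

Call:
servo_tool(plan=[[0, 0.038, 0, 0, 0, 0, -0.034], [0, 0.038, 0.001, 0, 0, 0, -0.034], [0, 0.038, 0.0024, 0, 0, 0, -0.034], [0, 0.0378, 0.0037, 0, 0, 0, -0.034], [0, 0.0377, 0.005, 0, 0, 0, -0.034], [0, 0.0375, 0.0062, 0, 0, 0, -0.034], [0, 0, 0, 0, 0, 0, 0], [0, 0, 0, 0, 0, 0, 0]])

```text
time_s: 5.15
ee_pos: [0.5398, -0.146, 0.0861]
eef_rot: [3.141, 0.0, 1.581]
force: [0.4, 0.2, -0.4]
grip_width: 0.0221
grip_force: 25.0
```

```bash
python3 -c "
from pl import *
c=snap('wrist','w2')
plan((.539,-.1454,.05,90.7,0,8))"
```

```text
pos [ 0.5397 -0.1463  0.086 ] rot [3.141 0.    1.581] t 5.2 w 0.0213
[[0,0.0001,-0.0001,0.0045,0,0,-0.0003],[0,0.0001,-0.0001,0.0045,0,0,-0.0003],[0,0.0001,-0.0001,0.0045,0,0,-0.0003],[0,0.0001,-0.0001,0.0045,0,0,-0.0003],[0,0.0001,-0.0001,0.0045,0,0,-0.0003],[0,0.0001,-0.0001,0.0045,0,0,-0.0003],[0,0.0001,-0.0001,0.0045,0,0,-0.0003],[0,0.0001,-0.0001,0.0045,0,0,-0.0003]]
```

View pics/w2.png

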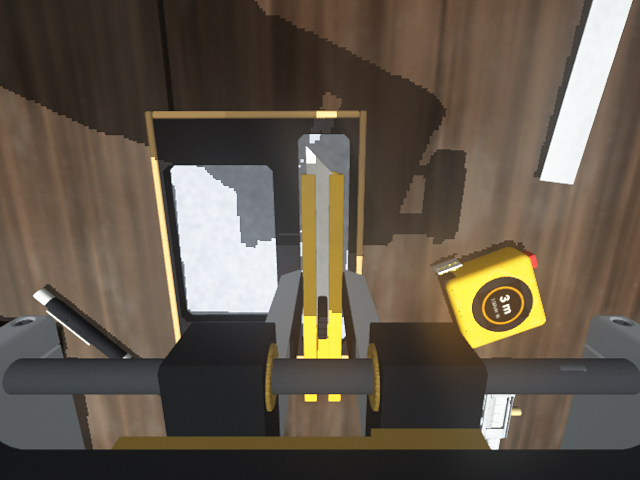

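```bash
python3 -c "
from pl import *
c=load('w2')
for u,v,z in [(147,112,.019),(366,112,.019),(160,240,.019),(174,330,.019),(299,136,.018),(350,136,.018),(349,230,.018),(170,166,.012),(185,313,.012)]: print(u,v,pt(c,u,v,z).round(4))
print(c['pose'].round(3).tolist())
"
```

```text
147 112 [ 0.4165 -0.0478  0.019 ]
366 112 [ 0.5685 -0.046   0.019 ]
160 240 [ 0.4148 -0.14    0.019 ]
174 330 [ 0.4174 -0.2173  0.019 ]
299 136 [ 0.5218 -0.0625  0.018 ]
350 136 [ 0.5581 -0.0621  0.018 ]
349 230 [ 0.5596 -0.1307  0.018 ]
170 166 [ 0.4254 -0.0848  0.012 ]
185 313 [ 0.4249 -0.2054  0.012 ]
[[1.0, -0.011, -0.004, 0.538], [0.012, 0.965, 0.263, -0.071], [0.001, -0.263, 0.965, 0.265], [0.0, 0.0, 0.0, 1.0]]
```

Call:
servo_tool(plan=[[0, 0, 0, 0.02, 0, 0, 0], [0, 0, 0, 0.02, 0, 0, 0], [0, 0, 0, 0.014, 0, 0, 0], [0, 0, 0, 0.0075, 0, 0, 0], [0, 0, 0, 0.0025, 0, 0, 0], [0, 0, 0, 0, 0, 0, 0], [45, 0, 0, 0, 0, 0, 0], [45, 0, 0, 0, 0, 0, 0]])

```text
time_s: 6.2
ee_pos: [0.54, -0.1455, 0.0221]
eef_rot: [3.141, 0.0, 1.582]
force: [0.3, 0.2, 1.2]
grip_width: 0.0382
grip_force: 0.0
```

Call:
servo_tool(plan=[[45, 0, 0, 0, 0, 0, 0], [45, 0, 0, 0, 0, 0, 0], [45, 0, 0, -0.02, 0, 0, 0], [45, 0, 0, -0.04, 0, 0, 0], [45, 0, 0, -0.05, 0, 0, 0], [45, 0, 0, -0.03, 0, 0, 0], [45, 0, 0, 0, 0, 0, 0], [45, 0, 0, 0, 0, 0, 0]])

```text
time_s: 7.2
ee_pos: [0.5393, -0.1453, 0.1606]
eef_rot: [-3.14, -0.0, 1.582]
force: [0.4, -0.3, -0.1]
grip_width: 0.0424
grip_force: 0.0
```

```bash
python3 -c "
from pl import *
c=snap('wrist','w3'); t=snap('top','t3')
bgr=t['pixels'][:,:,::-1]
plan((.674,-.187,.16,116,95,8))
b=cv2.resize(bgr[200:340,310:490],None,fx=2.4,fy=2.4); a=cv2.resize(c['pixels'][:,:,::-1],(448,336)); 
cv2.imwrite('pics/m3.png',cv2.copyMakeBorder(np.ascontiguousarray(a[:,:]),0,0,0,0,0) if 0 else np.hstack([a[:336],b[:336,:350]])[:, :800])"
```

```text
pos [ 0.5393 -0.1453  0.1603] rot [-3.140e+00 -1.000e-03  1.582e+00] t 7.3 w 0.0425
[[95.0,-0.0054,0.0168,0,0,0,-0.0554],[95.0,-0.0063,0.0165,0,0,0,-0.0554],[95.0,-0.0072,0.0161,0,0,0,-0.0554],[95.0,-0.0081,0.0157,0,0,0,-0.0554],[95.0,-0.0089,0.0152,0,0,0,-0.0554],[95.0,-0.0098,0.0147,0,0,0,-0.0554],[95.0,-0.0106,0.0141,0,0,0,-0.0554],[95.0,-0.0113,0.0135,0,0,0,-0.0554]]
```

View pics/m3.png

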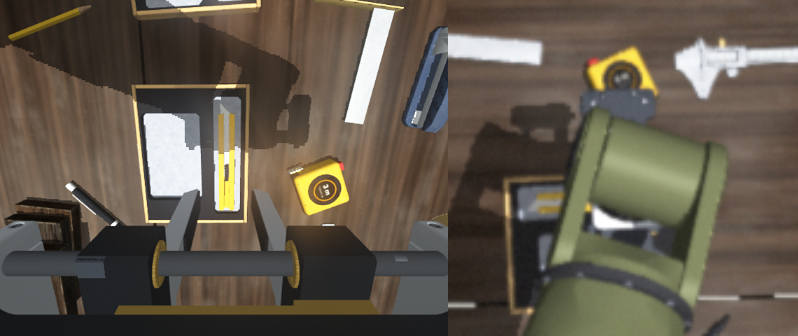

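```bash
python3 -c "
from pl import *
plan((.69,.065,.16,-6,60,12),(.69,.065,.16,-6,60,4))"
```

```text
pos [ 0.5393 -0.1453  0.1603] rot [-3.140e+00 -1.000e-03  1.582e+00] t 7.3 w 0.0425
[[60.0,0.0174,0.0128,0,0,0,0.1405],[60.0,0.019,0.0102,0,0,0,0.1405],[60.0,0.0202,0.0074,0,0,0,0.1405],[60.0,0.0211,0.0045,0,0,0,0.1405],[60.0,0.0215,0.0015,0,0,0,0.1405],[60.0,0.0215,-0.0015,0,0,0,0.1405],[60.0,0.0211,-0.0045,0,0,0,0.1405],[60.0,0.0202,-0.0074,0,0,0,0.1405]]
[[60.0,0.019,-0.0102,0,0,0,0.1405],[60.0,0.0174,-0.0127,0,0,0,0.1405],[60.0,0.0154,-0.0151,0,0,0,0.1405],[60.0,0.0132,-0.0171,0,0,0,0.1405],[60.0,0,0,0,0,0,0],[60.0,0,0,0,0,0,0],[60.0,0,0,0,0,0,0],[60.0,0,0,0,0,0,0]]
```

Call:
servo_tool(plan=[[60, 0.0174, 0.0128, 0, 0, 0, 0.1405], [60, 0.019, 0.0102, 0, 0, 0, 0.1405], [60, 0.0202, 0.0074, 0, 0, 0, 0.1405], [60, 0.0211, 0.0045, 0, 0, 0, 0.1405], [60, 0.0215, 0.0015, 0, 0, 0, 0.1405], [60, 0.0215, -0.0015, 0, 0, 0, 0.1405], [60, 0.0211, -0.0045, 0, 0, 0, 0.1405], [60, 0.0202, -0.0074, 0, 0, 0, 0.1405]])

```text
time_s: 8.3
ee_pos: [0.6402, -0.0047, 0.1603]
eef_rot: [-3.141, 0.002, 0.453]
force: [0.3, -0.7, -0.4]
grip_width: 0.0564
grip_force: 0.0
```

Call:
servo_tool(plan=[[60, 0.019, -0.0102, 0, 0, 0, 0.1405], [60, 0.0174, -0.0127, 0, 0, 0, 0.1405], [60, 0.0154, -0.0151, 0, 0, 0, 0.1405], [60, 0.0132, -0.0171, 0, 0, 0, 0.1405], [60, 0, 0, 0, 0, 0, 0], [60, 0, 0, 0, 0, 0, 0], [60, 0, 0, 0, 0, 0, 0], [60, 0, 0, 0, 0, 0, 0]])

```text
time_s: 9.3
ee_pos: [0.6902, 0.0644, 0.1618]
eef_rot: [-3.142, -0.0, -0.104]
force: [-0.7, 0.7, -0.0]
grip_width: 0.0564
grip_force: 0.0
```

```bash
python3 -c "
from pl import *
c=snap('wrist','w4')
plan((.69,.065,.16,-6,60,8))"|head -1
```

```text
pos [0.6903 0.0645 0.1618] rot [-3.142 -0.    -0.104] t 9.35 w 0.0566
```

View pics/w4.png

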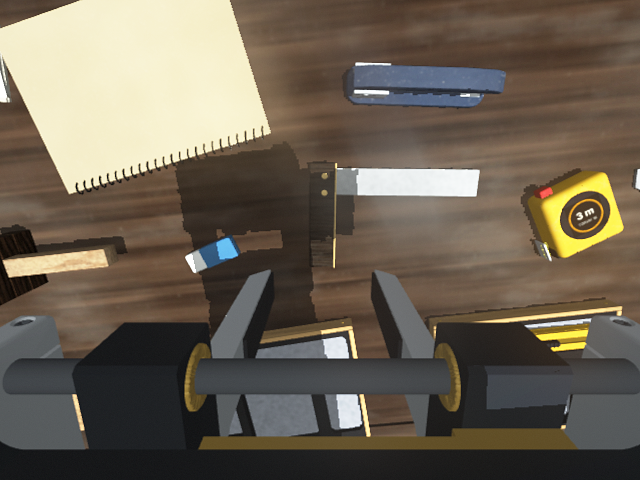

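```bash
python3 -c "
from pl import *
c=load('w4')
for n,u,v,z in [('stTL',310,163,.018),('stTR',335,163,.018),('stBR',333,268,.018),('stBL',309,265,.018),('blL',358,168,.008),('blR',479,170,.004),('blL2',358,194,.008),('blR2',476,196,.004),('e',186,253,.012),('e',233,235,.012),('e',239,250,.012),('e',196,272,.012),('t',528,200,.031),('t',600,170,.031),('t',624,240,.031),('t',557,257,.031)]: print(n,pt(c,u,v,z).round(4),pt(c,u,v).round(3))
t=load('top0')
print('stereo stock TL',tri((c,310,163),(t,140+632/4.2-.4,200+45/4.2-.4)),'eraser ctr',tri((c,213.5,252.5),(t,140+470.5/4.2-.4,200+174.8/4.2-.4)))
"
```

```text
stTL [0.7532 0.0684 0.018 ] [0.753 0.068 0.017]
stTR [0.7508 0.0449 0.018 ] [0.751 0.045 0.016]
stBR [0.6459 0.0567 0.018 ] [0.639 0.057 0.   ]
stBL [0.6517 0.0809 0.018 ] [0.646 0.082 0.001]
blL [0.7433 0.0226 0.008 ] [0.743 0.023 0.01 ]
blR [ 0.7287 -0.0971  0.004 ] [ 0.729 -0.095  0.008]
blL2 [0.7179 0.0245 0.008 ] [0.766 0.055 0.341]
blR2 [ 0.703  -0.0946  0.004 ] [ 0.702 -0.096  0.   ]
e [0.6757 0.2067 0.012 ] [ 0.672  0.212 -0.   ]
e [0.6898 0.1549 0.012 ] [0.687 0.158 0.002]
e [0.6733 0.1515 0.012 ] [0.671 0.154 0.004]
e [0.654  0.2006 0.012 ] [0.65  0.205 0.002]
t [ 0.6993 -0.131   0.031 ] [ 0.694 -0.146  0.006]
t [ 0.7204 -0.1947  0.031 ] [ 0.716 -0.22  -0.   ]
t [ 0.6506 -0.2253  0.031 ] [ 0.638 -0.255 -0.002]
t [ 0.6397 -0.1625  0.031 ] [ 0.636 -0.169  0.021]
stereo stock TL (array([0.7529, 0.0704, 0.0118]), 0.0035) eraser ctr (array([ 0.6688,  0.1848, -0.0047]), 0.0006)
```

```bash
python3 -c "
from pl import *
plan((.6995,.0635,.05,-6.9,60,4),(.6995,.0635,.0080,-6.9,60,3),(.6995,.0635,.008,-6.9,60,1))"
```

```text
pos [0.6903 0.0645 0.1618] rot [-3.142 -0.    -0.104] t 9.35 w 0.0566
[[60.0,0.0023,0,0.028,0,0,0.0041],[60.0,0.0023,0,0.028,0,0,0.0041],[60.0,0.0023,0,0.028,0,0,0.0041],[60.0,0.0023,0,0.028,0,0,0.0041],[60.0,0,0,0.014,0,0,0],[60.0,0,0,0.014,0,0,0],[60.0,0,0,0.014,0,0,0],[60.0,0,0,0,0,0,0]]
```

Call:
servo_tool(plan=[[60, 0.0023, 0, 0.028, 0, 0, 0.004], [60, 0.0023, 0, 0.028, 0, 0, 0.004], [60, 0.0023, 0, 0.028, 0, 0, 0.004], [60, 0.0023, 0, 0.028, 0, 0, 0.004], [60, 0, 0, 0.02, 0, 0, 0], [60, 0, 0, 0.014, 0, 0, 0], [60, 0, 0, 0.008, 0, 0, 0], [60, 0, 0, 0, 0, 0, 0]])

```text
time_s: 10.35
ee_pos: [0.6995, 0.0639, 0.0077]
eef_rot: [-3.142, 0.0, -0.12]
force: [0.3, -0.4, 0.2]
grip_width: 0.0565
grip_force: 0.0
```

Call:
servo_tool(plan=[[0, 0, 0, 0, 0, 0, 0], [0, 0, 0, 0, 0, 0, 0], [0, 0, 0, 0, 0, 0, 0], [0, 0, 0, 0, 0, 0, 0], [0, 0, 0, 0, 0, 0, 0], [0, 0, 0, 0, 0, 0, 0], [0, 0, 0, -0.01, 0, 0, 0], [0, 0, 0, -0.01, 0, 0, 0]], force=60)

```text
time_s: 11.35
ee_pos: [0.6994, 0.0639, 0.0282]
eef_rot: [3.142, 0.0, -0.12]
force: [0.1, -0.5, -2.2]
grip_width: 0.0242
grip_force: 60.0
```

Call:
servo_tool(plan=[[0, 0, 0, -0.015, 0, 0, 0], [0, 0, 0, -0.02, 0, 0, 0], [0, 0, 0, -0.02, 0, 0, 0], [0, 0, 0, -0.015, 0, 0, 0], [0, -0.01, 0, 0, 0, 0, 0], [0, -0.01, 0, 0, 0, 0, 0], [0, 0, 0, 0, 0, 0, 0], [0, 0, 0, 0, 0, 0, 0]])

```text
time_s: 12.35
ee_pos: [0.6798, 0.0663, 0.0978]
eef_rot: [-3.142, -0.0, -0.12]
force: [0.3, 0.5, -1.8]
grip_width: 0.0244
grip_force: 60.0
```

```bash
python3 -c "
from pl import *
c=snap('wrist','w5')
plan((.69,.065,.16,-6,60,8))"|head -1
```

```text
pos [0.6798 0.0662 0.0976] rot [ 3.142  0.    -0.12 ] t 12.4 w 0.0241
```

View pics/w5.png

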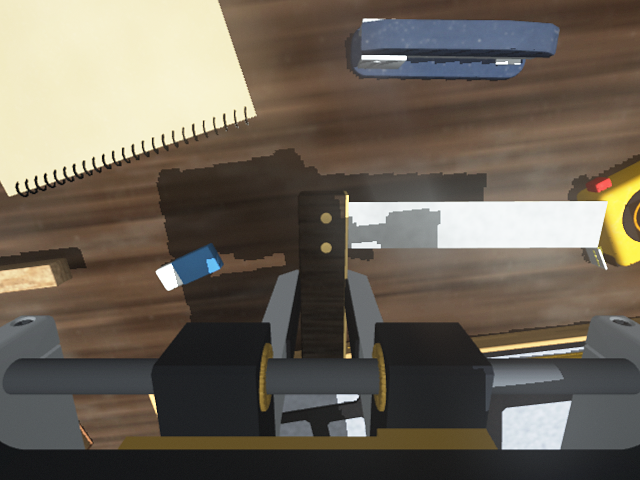

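```bash
python3 -c "
from pl import *
c=load('w5');z=c['z_map']
for u,v in [(312,200),(312,240),(325,232),(370,240),(370,208),(480,210),(480,240),(595,210),(595,240)]: print(u,v,pt(c,u,v).round(4))
h=.0976+.002
for n,u,v,zz in [('stTL',302,192,h+.008),('stTR',348,192,h+.008),('bl',605,201,h),('bl2',605,248,h)]: print(n,pt(c,u,v,zz).round(4))
o=ctrl.get_obs();print(o['force'],o['moment'])
"
```

```text
312 200 [0.7302 0.0643 0.1075]
312 240 [0.7096 0.0668 0.1091]
325 232 [0.755  0.0559 0.277 ]
370 240 [0.7031 0.0356 0.0991]
370 208 [0.7209 0.0341 0.0987]
480 210 [ 0.7131 -0.0243  0.1002]
480 240 [ 0.6956 -0.0253  0.0983]
595 210 [ 0.7052 -0.0871  0.0983]
595 240 [ 0.6882 -0.0882  0.099 ]
stTL [0.7349 0.0688 0.1076]
stTR [0.7321 0.0456 0.1076]
bl [ 0.7099 -0.0909  0.0996]
bl2 [ 0.6831 -0.0936  0.0996]
[ 0.34132435  0.2667377  -2.48331494] [ 0.06649935 -0.01390183  0.02463623]
```

```bash
python3 -c "
from pl import *
c=load('w4')
i=cv2.cvtColor(c['pixels'],cv2.COLOR_RGB2BGR)
for f,x0,x1,y0,y1 in [('k',225,425,305,440)]: cv2.imwrite('pics/k4.png',cv2.resize(i[y0:y1,x0:x1],None,fx=4,fy=4,interpolation=cv2.INTER_CUBIC))
plan((.4982,.2069,.1,3.9,0,6),(.4982,.2069,.1,3.9,0,2))
"
```

```text
pos [0.6798 0.0662 0.0976] rot [ 3.142  0.    -0.12 ] t 12.4 w 0.0241
[[0,-0.0329,-0.0196,-0.0004,0,0,-0.0314],[0,-0.0322,-0.0207,-0.0004,0,0,-0.0314],[0,-0.0316,-0.0217,-0.0004,0,0,-0.0314],[0,-0.0309,-0.0226,-0.0004,0,0,-0.0314],[0,-0.0301,-0.0236,-0.0004,0,0,-0.0314],[0,-0.0294,-0.0245,-0.0004,0,0,-0.0314],[0,0,0,0,0,0,0],[0,0,0,0,0,0,0]]
```

View pics/k4.png

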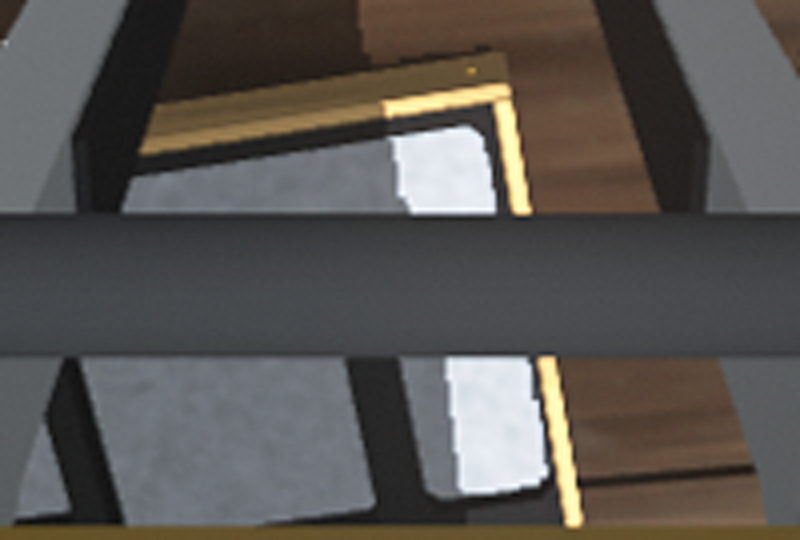

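```bash
python3 -c "
from pl import *
c=load('w4')
f=lambda x,y,z:pt(c,225+x/4,305+y/4,z)[:2]
a,b,l=f(511,86,.019),f(582,525,.019),f(143,140,.019)
e=a-b;g=l-a
print(a,b,l,np.degrees(np.arctan2(e[1],e[0])),np.degrees(np.arctan2(g[1],g[0]))-90)
t=np.radians(3.9);R=np.array([[np.cos(t),-np.sin(t)],[np.sin(t),np.cos(t)]])
print('centre',a-R@[.0775,-.1])"
```

```text
[0.57736004 0.04179676] [0.42921421 0.03221027] [0.57118912 0.14309531] 3.7024377677053026 3.4860464381862926
centre [0.49323798 0.13629401]
```

Call:
servo_tool(plan=[[0, -0.0329, -0.0196, 0, 0, 0, -0.0314], [0, -0.0322, -0.0207, 0, 0, 0, -0.0314], [0, -0.0316, -0.0217, 0, 0, 0, -0.0314], [0, -0.0309, -0.0226, 0, 0, 0, -0.0314], [0, -0.0301, -0.0236, 0, 0, 0, -0.0314], [0, -0.0294, -0.0245, 0, 0, 0, -0.0314], [0, 0, 0, 0, 0, 0, 0], [0, 0, 0, 0, 0, 0, 0]])

```text
time_s: 13.4
ee_pos: [0.4986, 0.2068, 0.0978]
eef_rot: [-3.142, -0.001, 0.068]
force: [0.1, 0.3, -1.7]
grip_width: 0.0242
grip_force: 60.0
```

Call:
servo_tool(plan=[[0, -0.0005, -0.0003, 0.02, 0, 0, 0], [0, -0.0005, -0.0003, 0.02, 0, 0, 0], [0, 0, 0, 0.018, 0, 0, 0], [0, 0, 0, 0.01, 0, 0, 0], [0, 0, 0, 0.006, 0, 0, 0], [0, 0, 0, 0.003, 0, 0, 0], [0, 0, 0, 0, 0, 0, 0], [0, 0, 0, 0, 0, 0, 0]])

```text
time_s: 14.4
ee_pos: [0.4972, 0.2075, 0.0211]
eef_rot: [-3.141, -0.001, 0.068]
force: [1.2, -0.4, -1.6]
grip_width: 0.0242
grip_force: 60.0
```

Call:
servo_tool(plan=[[45, 0, 0, 0, 0, 0, 0], [45, 0, 0, 0, 0, 0, 0], [45, 0, 0, 0, 0, 0, 0], [45, 0, 0, -0.01, 0, 0, 0], [45, 0, 0, -0.03, 0, 0, 0], [45, 0, 0, -0.04, 0, 0, 0], [45, 0, 0, -0.03, 0, 0, 0], [45, 0, 0, -0.01, 0, 0, 0]])

```text
time_s: 15.4
ee_pos: [0.4976, 0.2076, 0.1428]
eef_rot: [-3.141, -0.003, 0.068]
force: [1.3, 0.6, -0.4]
grip_width: 0.0422
grip_force: 0.0
```

```bash
python3 -c "
from pl import *
plan((.48,.137,.22,50,45,8))"
```

```text
pos [0.4976 0.2076 0.1428] rot [-3.141e+00 -3.000e-03  6.800e-02] t 15.4 w 0.0422
[[45.0,-0.0028,0.0087,-0.0096,0,0,-0.1006],[45.0,-0.0036,0.0083,-0.0096,0,0,-0.1006],[45.0,-0.0045,0.0079,-0.0096,0,0,-0.1006],[45.0,-0.0052,0.0074,-0.0096,0,0,-0.1006],[45.0,-0.006,0.0069,-0.0096,0,0,-0.1006],[45.0,-0.0066,0.0062,-0.0096,0,0,-0.1006],[45.0,-0.0072,0.0055,-0.0096,0,0,-0.1006],[45.0,-0.0077,0.0048,-0.0096,0,0,-0.1006]]
```

```bash
python3 -c "
from pl import *
plan((.47,.06,.2,75,45,7),(.47,.06,.2,75,45,1))"
```

```text
pos [0.4976 0.2076 0.1428] rot [-3.141e+00 -3.000e-03  6.800e-02] t 15.4 w 0.0422
[[45.0,-0.0054,0.0208,-0.0082,0,0,-0.1773],[45.0,-0.0089,0.0195,-0.0082,0,0,-0.1773],[45.0,-0.0122,0.0176,-0.0082,0,0,-0.1773],[45.0,-0.0152,0.0152,-0.0082,0,0,-0.1773],[45.0,-0.0176,0.0123,-0.0082,0,0,-0.1773],[45.0,-0.0195,0.009,-0.0082,0,0,-0.1773],[45.0,-0.0208,0.0054,-0.0082,0,0,-0.1773],[45.0,0,0,0,0,0,0]]
```

Call:
servo_tool(plan=[[45, -0.0054, 0.0208, -0.008, 0, 0, -0.177], [45, -0.009, 0.0195, -0.008, 0, 0, -0.177], [45, -0.0122, 0.0176, -0.008, 0, 0, -0.177], [45, -0.0152, 0.0152, -0.008, 0, 0, -0.177], [45, -0.0176, 0.0123, -0.008, 0, 0, -0.177], [45, -0.0195, 0.009, -0.008, 0, 0, -0.177], [45, -0.021, 0.0054, -0.008, 0, 0, -0.177], [45, 0, 0, 0, 0, 0, 0]])

```text
time_s: 16.4
ee_pos: [0.469, 0.0587, 0.1966]
eef_rot: [3.142, 0.0, 1.305]
force: [0.0, -0.4, -0.7]
grip_width: 0.0425
grip_force: 0.0
```

```bash
python3 -c "
from pl import *
c=snap('wrist','w6')
plan((.668,.182,.1,112,45,6),(.668,.182,.1,112,45,2))"
```

```text
pos [0.469  0.0594 0.1962] rot [-3.141  0.     1.302] t 16.45 w 0.0427
[[45.0,0.0285,0.0266,0.016,0,0,-0.1088],[45.0,0.0254,0.0295,0.016,0,0,-0.1088],[45.0,0.0221,0.0321,0.016,0,0,-0.1088],[45.0,0.0185,0.0343,0.016,0,0,-0.1088],[45.0,0.0147,0.0361,0.016,0,0,-0.1088],[45.0,0.0107,0.0375,0.016,0,0,-0.1088],[45.0,0,0,0,0,0,0],[45.0,0,0,0,0,0,0]]
```

View pics/w6.png

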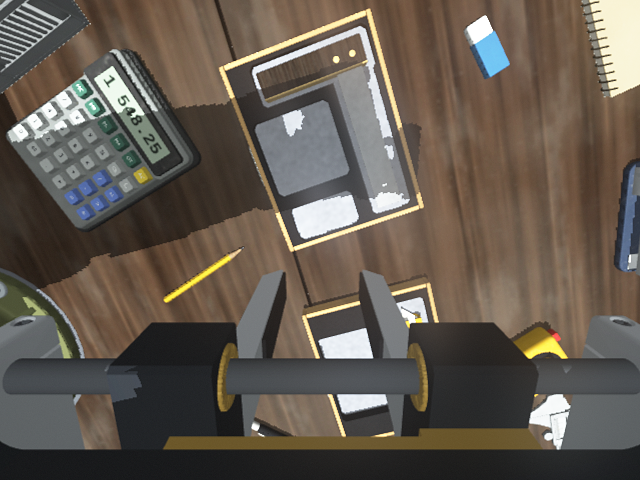

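```bash
python3 -c "
from pl import *
c=load('w6')
P=np.array([pt(c,u,v,.019)[:2] for u,v in [(220,68),(370,10),(423,207),(291,250)]]);e=np.diff(np.vstack([P,P[:1]]),axis=0)
print('tray',P.mean(0).round(4),np.linalg.norm(e,axis=1).round(4),np.degrees(np.arctan2(e[:,1],e[:,0])).round(1))
P=np.array([pt(c,u,v,.012)[:2] for u,v in [(465,28),(486,15),(509,67),(489,79)]]);e=np.diff(np.vstack([P,P[:1]]),axis=0)
print('er',P.mean(0).round(4),np.linalg.norm(e,axis=1).round(4),np.degrees(np.arctan2(e[:,1],e[:,0])).round(1))
for u,v in [(270,85),(320,68),(345,60),(345,100),(360,140),(380,180),(395,200),(330,215),(300,140)]: print(u,v,pt(c,u,v).round(4))
"
```

```text
tray [0.4951 0.1371] [0.1525 0.197  0.152  0.1964] [   3.7  -86.1 -176.5   94. ]
er [0.6696 0.1807] [0.0218 0.0536 0.0214 0.0537] [  15.1  -72.8 -164.5  107.7]
270 85 [0.4555 0.2011 0.0283]
320 68 [0.5059 0.2034 0.0257]
345 60 [0.5303 0.2033 0.0285]
345 100 [0.5226 0.1702 0.0199]
360 140 [0.5282 0.1291 0.0185]
380 180 [0.5393 0.0839 0.018 ]
395 200 [0.5504 0.0587 0.0173]
330 215 [0.4782 0.0603 0.0132]
300 140 [0.468  0.1457 0.0064]
```

```bash
python3 -c "
from pl import *
plan((.6698,.1805,.08,107,48,6),(.6698,.1805,.08,107,48,2))"
```

```text
pos [0.469  0.0594 0.1962] rot [-3.141  0.     1.302] t 16.45 w 0.0427
[[48.0,0.0283,0.0269,0.0194,0,0,-0.0942],[48.0,0.0257,0.0295,0.0194,0,0,-0.0942],[48.0,0.0228,0.0317,0.0194,0,0,-0.0942],[48.0,0.0197,0.0337,0.0194,0,0,-0.0942],[48.0,0.0164,0.0354,0.0194,0,0,-0.0942],[48.0,0.013,0.0368,0.0194,0,0,-0.0942],[48.0,0,0,0,0,0,0],[48.0,0,0,0,0,0,0]]
```

Call:
servo_tool(plan=[[48, 0.0283, 0.0269, 0.0194, 0, 0, -0.094], [48, 0.0257, 0.0295, 0.0194, 0, 0, -0.094], [48, 0.0228, 0.0317, 0.0194, 0, 0, -0.094], [48, 0.0197, 0.0337, 0.0194, 0, 0, -0.094], [48, 0.0164, 0.0354, 0.0194, 0, 0, -0.094], [48, 0.013, 0.0368, 0.0194, 0, 0, -0.094], [48, 0, 0, 0, 0, 0, 0], [48, 0, 0, 0, 0, 0, 0]])

```text
time_s: 17.45
ee_pos: [0.6686, 0.1818, 0.0797]
eef_rot: [-3.141, -0.0, 1.868]
force: [0.2, -0.5, -0.4]
grip_width: 0.0454
grip_force: 0.0
```

Call:
servo_tool(plan=[[48, 0, 0, 0.03, 0, 0, 0], [48, 0, 0, 0.025, 0, 0, 0], [48, 0, 0, 0.012, 0, 0, 0], [48, 0, 0, 0.0065, 0, 0, 0], [48, 0, 0, 0, 0, 0, 0], [0, 0, 0, 0, 0, 0, 0], [0, 0, 0, 0, 0, 0, 0], [0, 0, 0, 0, 0, 0, 0]], force=15)

```text
time_s: 18.45
ee_pos: [0.6694, 0.1814, 0.0072]
eef_rot: [3.141, 0.0, 1.871]
force: [-0.0, 0.2, 2.0]
grip_width: 0.022
grip_force: 15.0
```

Call:
servo_tool(plan=[[0, 0, 0, 0, 0, 0, 0], [0, 0, 0, 0, 0, 0, 0], [0, 0, 0, -0.01, 0, 0, 0], [0, 0, 0, -0.03, 0, 0, 0], [0, 0, 0, -0.04, 0, 0, 0], [0, 0, 0, -0.02, 0, 0, 0], [0, 0, 0, 0, 0, 0, 0], [0, 0, 0, 0, 0, 0, 0]])

```text
time_s: 19.45
ee_pos: [0.6686, 0.1812, 0.1049]
eef_rot: [-3.139, -0.0, 1.871]
force: [0.0, 0.5, -0.9]
grip_width: 0.0222
grip_force: 15.0
```

```bash
python3 -c "
from pl import *
t=np.radians(3.8);R=np.array([[np.cos(t),-np.sin(t)],[np.sin(t),np.cos(t)]])
p=R@[-.027,-.074]+[.494,.137]; print(p)
plan((*p,.09,183.8,0,8),(*p,.06,183.8,0,1))"
```

```text
[0.47196363 0.0613733 ]
pos [0.6686 0.1812 0.1049] rot [-3.139 -0.     1.871] t 19.45 w 0.0222
[[0,-0.007,-0.0279,0.0019,0,0,-0.1671],[0,-0.0023,-0.0287,0.0019,0,0,-0.1671],[0,0.0025,-0.0287,0.0019,0,0,-0.1671],[0,0.0072,-0.0279,0.0019,0,0,-0.1671],[0,0.0118,-0.0263,0.0019,0,0,-0.1671],[0,0.016,-0.0239,0.0019,0,0,-0.1671],[0,0.0197,-0.0209,0.0019,0,0,-0.1671],[0,0.0229,-0.0174,0.0019,0,0,-0.1671]]
[[0,0,0,0.03,0,0,0]]
```

Call:
servo_tool(plan=[[0, -0.007, -0.0279, 0.002, 0, 0, -0.167], [0, -0.0023, -0.0287, 0.002, 0, 0, -0.167], [0, 0.0025, -0.0287, 0.002, 0, 0, -0.167], [0, 0.0072, -0.0279, 0.002, 0, 0, -0.167], [0, 0.0118, -0.0263, 0.002, 0, 0, -0.167], [0, 0.016, -0.0239, 0.002, 0, 0, -0.167], [0, 0.0197, -0.0209, 0.002, 0, 0, -0.167], [0, 0.0229, -0.0174, 0.002, 0, 0, -0.167]])

```text
time_s: 20.45
ee_pos: [0.471, 0.0611, 0.0894]
eef_rot: [3.142, -0.002, -3.07]
force: [-0.6, 0.6, -0.8]
grip_width: 0.022
grip_force: 15.0
```

Call:
servo_tool(plan=[[0, 0, 0, 0, 0, 0, 0], [0, 0, 0, 0.01, 0, 0, 0], [0, 0, 0, 0.015, 0, 0, 0], [0, 0, 0, 0.01, 0, 0, 0], [0, 0, 0, 0.004, 0, 0, 0], [0, 0, 0, 0, 0, 0, 0], [0, 0, 0, 0, 0, 0, 0], [0, 0, 0, 0, 0, 0, 0]])

```text
time_s: 21.45
ee_pos: [0.4728, 0.0616, 0.0521]
eef_rot: [-3.142, 0.001, -3.076]
force: [-0.0, 0.2, -1.0]
grip_width: 0.0218
grip_force: 15.0
```

```bash
python3 -c "
from pl import *
c=snap('wrist','w7')
plan((.472,.0614,.021,183.8,0,5))"
```

```text
pos [0.4727 0.0616 0.052 ] rot [-3.142e+00  1.000e-03 -3.076e+00] t 21.5 w 0.0218
[[0,0.0001,0,0.0062,0,0,-0.0002],[0,0.0001,0,0.0062,0,0,-0.0002],[0,0.0001,0,0.0062,0,0,-0.0002],[0,0.0001,0,0.0062,0,0,-0.0002],[0,0.0001,0,0.0062,0,0,-0.0002]]
```

Call:
servo_tool(plan=[[0, 0, 0, 0.012, 0, 0, 0], [0, 0, 0, 0.01, 0, 0, 0], [0, 0, 0, 0.006, 0, 0, 0], [0, 0, 0, 0.003, 0, 0, 0], [0, 0, 0, 0, 0, 0, 0], [0, 0, 0, 0, 0, 0, 0], [45, 0, 0, 0, 0, 0, 0], [45, 0, 0, 0, 0, 0, 0]])

```text
time_s: 22.5
ee_pos: [0.4727, 0.0616, 0.0209]
eef_rot: [-3.142, 0.0, -3.076]
force: [-0.7, 0.0, -0.4]
grip_width: 0.0383
grip_force: 0.0
```

Call:
servo_tool(plan=[[45, 0, 0, 0, 0, 0, 0], [45, 0, 0, 0, 0, 0, 0], [45, 0, 0, -0.01, 0, 0, 0], [45, 0, 0, -0.03, 0, 0, 0], [45, 0, 0, -0.04, 0, 0, 0], [95, 0, 0, -0.04, 0, 0, 0], [95, 0, 0, 0, 0, 0, 0], [95, 0, 0, 0, 0, 0, 0]])

```text
time_s: 23.5
ee_pos: [0.4723, 0.0615, 0.1404]
eef_rot: [-3.142, -0.0, -3.076]
force: [-0.5, 0.1, 0.2]
grip_width: 0.069
grip_force: 0.0
```

```bash
python3 -c "
from pl import *
plan((.674,-.18,.15,116,100,10),(.674,-.18,.15,116,100,6))"
```

```text
pos [0.4723 0.0615 0.1404] rot [-3.142 -0.    -3.076] t 23.5 w 0.069
[[100.0,-0.0185,-0.0254,-0.001,0,0,0.1183],[100.0,-0.0214,-0.0231,-0.001,0,0,0.1183],[100.0,-0.024,-0.0204,-0.001,0,0,0.1183],[100.0,-0.0262,-0.0174,-0.001,0,0,0.1183],[100.0,-0.0281,-0.0142,-0.001,0,0,0.1183],[100.0,-0.0296,-0.0108,-0.001,0,0,0.1183],[100.0,-0.0306,-0.0072,-0.001,0,0,0.1183],[100.0,-0.0313,-0.0035,-0.001,0,0,0.1183]]
[[100.0,-0.0315,0.0002,-0.001,0,0,0.1183],[100.0,-0.0312,0.0039,-0.001,0,0,0.1183],[100.0,0,0,0,0,0,0],[100.0,0,0,0,0,0,0],[100.0,0,0,0,0,0,0],[100.0,0,0,0,0,0,0],[100.0,0,0,0,0,0,0],[100.0,0,0,0,0,0,0]]
```

```bash
cat > dep.py <<'E'
from h import *
def cloud(c):
    K=c['mtx'];v,u=np.mgrid[:480,:640];z=c['z_map']
    p=np.stack([(u-K[0,2])/K[0,0]*z,-(v-K[1,2])/K[1,1]*z,-z],-1)
    return p@c['pose'][:3,:3].T+c['pose'][:3,3],z>0
def rect(c,box,z0,z1):
    P,ok=cloud(c);m=ok&(P[...,2]>z0)&(P[...,2]<z1)&(P[...,0]>box[0])&(P[...,0]<box[1])&(P[...,1]>box[2])&(P[...,1]<box[3])
    m=cv2.morphologyEx(m.astype(np.uint8),cv2.MORPH_OPEN,np.ones((3,3)))>0
    q=P[m];r=cv2.minAreaRect((q[:,:2]*1000).astype(np.float32)) if len(q)>5 else None
    return r,len(q),np.median(q[:,2]).round(4) if len(q) else None
E
python3 -c "
from dep import *
for n in ['w2','w3','w4','top0']: print(n,rect(load(n),(.6,.76,-.26,-.12),.024,.04))
print('block',rect(load('top0'),(.4,.6,.3,.47),.024,.045))
"
```

```text
w2 (((676.4686889648438, -185.22509765625), (65.7359848022461, 63.28242874145508), 22.990598678588867), 6243, np.float64(0.0304))
w3 (((676.9100341796875, -185.60997009277344), (66.04336547851562, 64.1175308227539), 23.225439071655273), 3939, np.float64(0.0303))
w4 (((677.8919067382812, -186.35958862304688), (66.08438110351562, 64.08052825927734), 23.0301570892334), 4475, np.float64(0.03))
top0 (((674.31787109375, -184.94131469726562), (66.05525970458984, 64.14707946777344), 23.224285125732422), 519, np.float64(0.0312))
block (((507.0128479003906, 387.6151428222656), (64.4458999633789, 110.64453887939453), 14.34128475189209), 931, np.float64(0.0325))
```

Call:
servo_tool(plan=[[100, -0.0185, -0.0254, -0.001, 0, 0, 0.1183], [100, -0.0214, -0.0231, -0.001, 0, 0, 0.1183], [100, -0.024, -0.0204, -0.001, 0, 0, 0.1183], [100, -0.0262, -0.0174, -0.001, 0, 0, 0.1183], [100, -0.0281, -0.0142, -0.001, 0, 0, 0.1183], [100, -0.0296, -0.0108, -0.001, 0, 0, 0.1183], [100, -0.0306, -0.0072, -0.001, 0, 0, 0.1183], [100, -0.0313, -0.0035, -0.001, 0, 0, 0.1183]])

```text
time_s: 24.5
ee_pos: [0.634, -0.1325, 0.147]
eef_rot: [-3.14, -0.002, 2.257]
force: [-0.3, 1.0, -0.2]
grip_width: 0.0936
grip_force: 0.0
```

Call:
servo_tool(plan=[[100, -0.0315, 0, -0.001, 0, 0, 0.1183], [100, -0.0312, 0.0039, -0.001, 0, 0, 0.1183], [100, 0, 0, 0, 0, 0, 0], [100, 0, 0, 0, 0, 0, 0], [100, 0, 0, 0, 0, 0, 0], [100, 0, 0, 0, 0, 0, 0], [100, 0, 0, 0, 0, 0, 0], [100, 0, 0, 0, 0, 0, 0]])

```text
time_s: 25.5
ee_pos: [0.6741, -0.1801, 0.1508]
eef_rot: [3.142, 0.0, 2.024]
force: [0.3, -0.5, 0.6]
grip_width: 0.0936
grip_force: 0.0
```

```bash
python3 -c "
from dep import *
c=snap('wrist','w8')
print('er',rect(c,(.40,.56,.03,.12),.021,.03))
print('tape',rect(c,(.6,.76,-.26,-.12),.024,.04))
o=ctrl.get_obs();print(o['ee_pos'],o['eef_rot'])
"
```

```text
er (None, 0, None)
tape (((677.0499877929688, -185.86900329589844), (65.90330505371094, 63.72639465332031), 23.207544326782227), 4467, np.float64(0.0303))
[ 0.67409733 -0.18013274  0.15081583] [3.14151506e+00 7.49305163e-05 2.02434165e+00]
```

```bash
python3 -c "
from pl import *
plan((.6768,-.1857,.06,113.1,100,4),(.6768,-.1857,.0135,113.1,100,3),(.6768,-.1857,.0135,113.1,0,1))
t=np.radians(3.8);R=np.array([[np.cos(t),-np.sin(t)],[np.sin(t),np.cos(t)]])
p=R@[-.027,0]+[.494,.137]; print(p)"
```

```text
pos [ 0.6741 -0.1801  0.1508] rot [3.142 0.    2.024] t 25.55 w 0.0938
[[100.0,-0.0015,0,0.0227,0,0,0.0126],[100.0,-0.0015,0,0.0227,0,0,0.0126],[100.0,-0.0015,0,0.0227,0,0,0.0126],[100.0,-0.0015,0.0001,0.0227,0,0,0.0126],[100.0,0,0,0.0155,0,0,0],[100.0,0,0,0.0155,0,0,0],[100.0,0,0,0.0155,0,0,0],[0,0,0,0,0,0,0]]
[0.46705936 0.1352106 ]
```

Call:
servo_tool(plan=[[100, -0.0015, 0, 0.0227, 0, 0, 0.0126], [100, -0.0015, 0, 0.0227, 0, 0, 0.0126], [100, -0.0015, 0, 0.0227, 0, 0, 0.0126], [100, -0.0015, 0, 0.0227, 0, 0, 0.0126], [100, 0, 0, 0.021, 0, 0, 0], [100, 0, 0, 0.0155, 0, 0, 0], [100, 0, 0, 0.01, 0, 0, 0], [0, 0, 0, 0, 0, 0, 0]], force=40)

```text
time_s: 26.55
ee_pos: [0.6765, -0.1855, 0.0129]
eef_rot: [-3.141, -0.0, 1.974]
force: [0.3, 0.9, 0.1]
grip_width: 0.0868
grip_force: 0.0
```

Call:
servo_tool(plan=[[0, 0, 0, 0, 0, 0, 0], [0, 0, 0, 0, 0, 0, 0], [0, 0, 0, 0, 0, 0, 0], [0, 0, 0, 0, 0, 0, 0], [0, 0, 0, -0.01, 0, 0, 0], [0, 0, 0, -0.03, 0, 0, 0], [0, 0, 0, -0.04, 0, 0, 0], [0, 0, 0, -0.02, 0, 0, 0]])

```text
time_s: 27.55
ee_pos: [0.6771, -0.1858, 0.1159]
eef_rot: [3.14, 0.002, 1.974]
force: [0.6, 0.3, -3.5]
grip_width: 0.0658
grip_force: 40.0
```

```bash
python3 -c "
from pl import *
plan((.467,.1355,.115,93.8,0,12),(.467,.1355,.09,93.8,0,4))"
```

```text
pos [ 0.6771 -0.1858  0.1159] rot [3.140e+00 2.000e-03 1.974e+00] t 27.55 w 0.0658
[[0,0.0315,-0.0056,0.0001,0,0,0.0281],[0,0.0313,-0.0065,0.0001,0,0,0.0281],[0,0.0311,-0.0074,0.0001,0,0,0.0281],[0,0.0309,-0.0082,0.0001,0,0,0.0281],[0,0.0307,-0.0091,0.0001,0,0,0.0281],[0,0.0304,-0.01,0.0001,0,0,0.0281],[0,0.0301,-0.0108,0.0001,0,0,0.0281],[0,0.0298,-0.0116,0.0001,0,0,0.0281]]
[[0,0.0295,-0.0125,0.0001,0,0,0.0281],[0,0.0291,-0.0133,0.0001,0,0,0.0281],[0,0.0287,-0.0141,0.0001,0,0,0.0281],[0,0.0283,-0.0149,0.0001,0,0,0.0281],[0,0,0,0.0063,0,0,0],[0,0,0,0.0063,0,0,0],[0,0,0,0.0063,0,0,0],[0,0,0,0.0063,0,0,0]]
```

Call:
servo_tool(plan=[[0, 0.0315, -0.0056, 0, 0, 0, 0.028], [0, 0.0313, -0.0065, 0, 0, 0, 0.028], [0, 0.031, -0.0074, 0, 0, 0, 0.028], [0, 0.0309, -0.0082, 0, 0, 0, 0.028], [0, 0.0307, -0.009, 0, 0, 0, 0.028], [0, 0.0304, -0.01, 0, 0, 0, 0.028], [0, 0.03, -0.0108, 0, 0, 0, 0.028], [0, 0.0298, -0.0116, 0, 0, 0, 0.028]])

```text
time_s: 28.55
ee_pos: [0.5357, 0.0291, 0.113]
eef_rot: [-3.141, -0.0, 1.749]
force: [0.5, -0.2, -2.1]
grip_width: 0.0658
grip_force: 40.0
```

Call:
servo_tool(plan=[[0, 0.0295, -0.0125, 0, 0, 0, 0.028], [0, 0.029, -0.0133, 0, 0, 0, 0.028], [0, 0.0287, -0.014, 0, 0, 0, 0.028], [0, 0.0283, -0.015, 0, 0, 0, 0.028], [0, 0, 0, 0.01, 0, 0, 0], [0, 0, 0, 0.01, 0, 0, 0], [0, 0, 0, 0, 0, 0, 0], [0, 0, 0, 0, 0, 0, 0]])

```text
time_s: 29.55
ee_pos: [0.4669, 0.1348, 0.0934]
eef_rot: [-3.141, 0.0, 1.637]
force: [-0.9, -0.1, -1.4]
grip_width: 0.0662
grip_force: 40.0
```

```bash
python3 -c "
from pl import *
c=snap('wrist','w9')
plan((.467,.1355,.0215,93.8,0,6))"
```

```text
pos [0.4669 0.1349 0.0936] rot [ 3.141 -0.     1.637] t 29.6 w 0.0658
[[0,0.0001,0,0.012,0,0,0],[0,0.0001,0,0.012,0,0,0],[0,0.0001,0,0.012,0,0,0],[0,0.0001,0,0.012,0,0,0],[0,0.0001,0,0.012,0,0,0],[0,0.0001,0,0.012,0,0,0]]
```

View pics/w9.png

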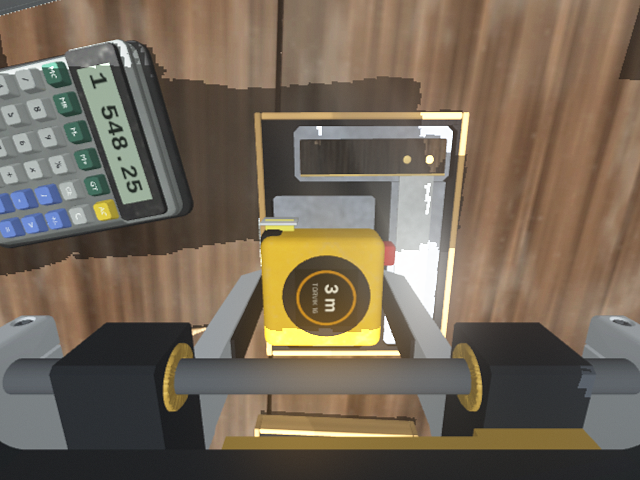

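```bash
python3 -c "
from dep import *
t=np.radians(3.8);R=np.array([[np.cos(t),-np.sin(t)],[np.sin(t),np.cos(t)]])
for n in ['w6','w3','top0']:
    P,ok=cloud(load(n)); q=(P[...,:2]-[.494,.137])@R
    m=ok&(abs(P[...,2]-.006)<.0035)&(abs(q[...,0]+.027)<.055)&(abs(q[...,1])<.05)
    m=cv2.morphologyEx(m.astype(np.uint8),cv2.MORPH_OPEN,np.ones((3,3)))>0
    print(n,m.sum(),np.percentile(q[m],[1,99],axis=0).round(4) if m.sum() else '')
c=load('w9');P,ok=cloud(c);q=(P[...,:2]-[.494,.137])@R
m=ok&(P[...,2]>.08)&(P[...,2]<.125)&(abs(q[...,0]+.027)<.06)&(abs(q[...,1])<.06)
v,u=np.nonzero(m);k=(v>210)&(v<345)&(u>225)&(u<400)&(P[...,2][m]>.1)
print('tape top',np.percentile(q[m][k],[1,99],axis=0).round(4),np.median(P[...,2][m][k]))
for a in [(270,222),(290,221),(390,253),(393,260)]: print(a,P[a[1],a[0]].round(4),q[a[1],a[0]].round(4))
print(q[135:175:20,345],P[135:175:20,345,2],pt(c,304,137,.027),pt(c,443,137,.027))"
```

```text
w6 5952 [[-0.0666 -0.0388]
 [ 0.0142  0.0402]]
w3 0 
top0 312 [[-0.0677 -0.0342]
 [ 0.0096  0.0404]]
tape top [[-0.0683 -0.0299]
 [ 0.0091  0.0307]] 0.10958677438522224
(270, 222) [0.4356 0.1698 0.0967] [-0.0561  0.0366]
(290, 221) [0.4461 0.1703 0.0931] [-0.0456  0.0364]
(390, 253) [0.5015 0.1579 0.1006] [0.0088 0.0203]
(393, 260) [0.5039 0.1536 0.0994] [0.011  0.0159]
[[-0.01070903  0.08468059]
 [-0.01155146  0.07039016]] [0.0100762  0.02674461] [0.44787222 0.21680535 0.027     ] [0.54576221 0.22340831 0.027     ]
```

Call:
servo_tool(plan=[[0, -0.0015, -0.0007, 0.02, 0, 0, 0], [0, -0.0015, -0.0008, 0.02, 0, 0, 0], [0, 0, 0, 0.014, 0, 0, 0], [0, 0, 0, 0.01, 0, 0, 0], [0, 0, 0, 0.005, 0, 0, 0], [0, 0, 0, 0.003, 0, 0, 0], [0, 0, 0, 0, 0, 0, 0], [0, 0, 0, 0, 0, 0, 0]])

```text
time_s: 30.6
ee_pos: [0.4655, 0.1323, 0.0218]
eef_rot: [3.141, -0.0, 1.638]
force: [0.0, 0.7, -3.2]
grip_width: 0.0656
grip_force: 40.0
```

Call:
servo_tool(plan=[[88, 0, 0, 0, 0, 0, 0], [88, 0, 0, 0, 0, 0, 0], [88, 0, 0, 0, 0, 0, 0], [88, 0, 0, -0.01, 0, 0, 0], [88, 0, 0, -0.03, 0, 0, 0], [88, 0, 0, -0.04, 0, 0, 0], [88, 0, 0, -0.03, 0, 0, 0], [88, 0, 0, -0.01, 0, 0, 0]])

```text
time_s: 31.6
ee_pos: [0.4659, 0.1324, 0.1435]
eef_rot: [3.139, -0.0, 1.638]
force: [-0.5, -0.4, -0.2]
grip_width: 0.0826
grip_force: 0.0
```

```bash
python3 -c "
from pl import *
plan((.507,.387,.14,104.3,100,6),(.507,.387,.14,104.3,100,2))"
```

```text
pos [0.4659 0.1324 0.1435] rot [ 3.139 -0.     1.638] t 31.6 w 0.0826
[[100.0,0.0419,0.0097,0.0006,0,0,-0.0304],[100.0,0.0416,0.0109,0.0006,0,0,-0.0304],[100.0,0.0412,0.0122,0.0006,0,0,-0.0304],[100.0,0.0408,0.0135,0.0006,0,0,-0.0304],[100.0,0.0404,0.0147,0.0006,0,0,-0.0304],[100.0,0.0399,0.0159,0.0006,0,0,-0.0304],[100.0,0,0,0,0,0,0],[100.0,0,0,0,0,0,0]]
```

Call:
servo_tool(plan=[[100, 0.0419, 0.0097, 0, 0, 0, -0.0304], [100, 0.0416, 0.011, 0, 0, 0, -0.0304], [100, 0.0412, 0.0122, 0, 0, 0, -0.0304], [100, 0.0408, 0.0135, 0, 0, 0, -0.0304], [100, 0.0404, 0.0147, 0, 0, 0, -0.0304], [100, 0.04, 0.016, 0, 0, 0, -0.0304], [100, 0, 0, 0, 0, 0, 0], [100, 0, 0, 0, 0, 0, 0]])

```text
time_s: 32.6
ee_pos: [0.5063, 0.3863, 0.1405]
eef_rot: [-3.14, 0.001, 1.82]
force: [1.0, -0.4, -1.0]
grip_width: 0.0941
grip_force: 0.0
```

```bash
python3 -c "
from dep import *
from pl import plan
c=snap('wrist','w10'); print(rect(c,(.42,.6,.3,.5),.024,.045))
x,y,a=.508,.3872,104.3
plan((x,y,.06,a,100,4),(x,y,.014,a,100,3),(x,y,.014,a,0,1))"
```

```text
(((510.1933288574219, 387.58831787109375), (63.706390380859375, 109.93443298339844), 14.18647575378418), 8288, np.float64(0.0321))
pos [0.5065 0.3861 0.1409] rot [-3.141  0.     1.819] t 32.65 w 0.0938
[[100.0,0.0002,0.0004,0.0202,0,0,-0.0003],[100.0,0.0002,0.0004,0.0202,0,0,-0.0003],[100.0,0.0002,0.0004,0.0202,0,0,-0.0003],[100.0,0.0002,0.0004,0.0202,0,0,-0.0003],[100.0,0,0,0.0153,0,0,0],[100.0,0,0,0.0153,0,0,0],[100.0,0,0,0.0153,0,0,0],[0,0,0,0,0,0,0]]
```

Block is at (0.509, 0.3875), yaw 14.2°. Grasping with the tip about 14 mm above the desk.

Call:
servo_tool(plan=[[100, 0, 0.0006, 0.022, 0, 0, 0], [100, 0, 0.0006, 0.022, 0, 0, 0], [100, 0, 0.0006, 0.022, 0, 0, 0], [100, 0.0005, 0.0006, 0.022, 0, 0, 0], [100, 0, 0, 0.018, 0, 0, 0], [100, 0, 0, 0.014, 0, 0, 0], [100, 0, 0, 0.0065, 0, 0, 0], [0, 0, 0, 0, 0, 0, 0]], force=30)

```text
time_s: 33.65
ee_pos: [0.5088, 0.388, 0.0149]
eef_rot: [-3.141, 0.0, 1.82]
force: [0.1, 0.2, -0.1]
grip_width: 0.0873
grip_force: 0.0
```

Call:
servo_tool(plan=[[0, 0, 0, 0, 0, 0, 0], [0, 0, 0, 0, 0, 0, 0], [0, 0, 0, 0, 0, 0, 0], [0, 0, 0, 0, 0, 0, 0], [0, 0, 0, -0.01, 0, 0, 0], [0, 0, 0, -0.03, 0, 0, 0], [0, 0, 0, -0.04, 0, 0, 0], [0, 0, 0, -0.02, 0, 0, 0]])

```text
time_s: 34.65
ee_pos: [0.5093, 0.3884, 0.1175]
eef_rot: [3.139, -0.001, 1.82]
force: [0.5, 0.8, -0.6]
grip_width: 0.063
grip_force: 30.0
```

```bash
python3 -c "
from pl import *
plan((.4622,-.147,.116,90.6,0,16),(.4622,-.147,.09,90.6,0,2))"
```

```text
pos [0.5093 0.3884 0.1175] rot [ 3.139e+00 -1.000e-03  1.820e+00] t 34.65 w 0.063
[[0,-0.0317,-0.0111,0.0001,0,0,0.0149],[0,-0.0319,-0.0106,0.0001,0,0,0.0149],[0,-0.032,-0.0102,0.0001,0,0,0.0149],[0,-0.0322,-0.0097,0.0001,0,0,0.0149],[0,-0.0323,-0.0092,0.0001,0,0,0.0149],[0,-0.0324,-0.0087,0.0001,0,0,0.0149],[0,-0.0326,-0.0082,0.0001,0,0,0.0149],[0,-0.0327,-0.0077,0.0001,0,0,0.0149]]
[[0,-0.0328,-0.0073,0.0001,0,0,0.0149],[0,-0.0329,-0.0068,0.0001,0,0,0.0149],[0,-0.033,-0.0063,0.0001,0,0,0.0149],[0,-0.0331,-0.0058,0.0001,0,0,0.0149],[0,-0.0332,-0.0053,0.0001,0,0,0.0149],[0,-0.0332,-0.0048,0.0001,0,0,0.0149],[0,-0.0333,-0.0043,0.0001,0,0,0.0149],[0,-0.0334,-0.0038,0.0001,0,0,0.0149]]
[[0,0,0,0.013,0,0,0],[0,0,0,0.013,0,0,0]]
```

Call:
servo_tool(plan=[[0, -0.0317, -0.0111, 0, 0, 0, 0.015], [0, -0.0319, -0.0106, 0, 0, 0, 0.015], [0, -0.032, -0.0102, 0, 0, 0, 0.015], [0, -0.0322, -0.0097, 0, 0, 0, 0.015], [0, -0.0323, -0.0092, 0, 0, 0, 0.015], [0, -0.0324, -0.0087, 0, 0, 0, 0.015], [0, -0.0326, -0.0082, 0, 0, 0, 0.015], [0, -0.0327, -0.0077, 0, 0, 0, 0.015]])

```text
time_s: 35.65
ee_pos: [0.4848, 0.1192, 0.1147]
eef_rot: [-3.141, 0.0, 1.7]
force: [0.8, 0.7, -1.1]
grip_width: 0.0632
grip_force: 30.0
```

Call:
servo_tool(plan=[[0, -0.0328, -0.0073, 0, 0, 0, 0.015], [0, -0.0329, -0.0068, 0, 0, 0, 0.015], [0, -0.033, -0.0063, 0, 0, 0, 0.015], [0, -0.0331, -0.0058, 0, 0, 0, 0.015], [0, -0.0332, -0.0053, 0, 0, 0, 0.015], [0, -0.0332, -0.0048, 0, 0, 0, 0.015], [0, -0.0333, -0.0043, 0, 0, 0, 0.015], [0, -0.0334, -0.0038, 0, 0, 0, 0.015]])

```text
time_s: 36.65
ee_pos: [0.4609, -0.1484, 0.1147]
eef_rot: [-3.141, -0.0, 1.58]
force: [0.6, -0.7, -1.1]
grip_width: 0.0634
grip_force: 30.0
```

Call:
servo_tool(plan=[[0, 0, 0, 0, 0, 0, 0], [0, 0, 0, 0.01, 0, 0, 0], [0, 0, 0, 0.02, 0, 0, 0], [0, 0, 0, 0.015, 0, 0, 0], [0, 0, 0, 0.005, 0, 0, 0], [0, 0, 0, 0, 0, 0, 0], [0, 0, 0, 0, 0, 0, 0], [0, 0, 0, 0, 0, 0, 0]])

```text
time_s: 37.65
ee_pos: [0.4616, -0.1475, 0.0654]
eef_rot: [3.141, 0.0, 1.58]
force: [0.1, -0.0, -0.9]
grip_width: 0.0632
grip_force: 30.0
```

```bash
python3 -c "
from dep import *
from pl import plan
c=snap('wrist','w11'); o=ctrl.get_obs(); z=o['ee_pos'][2]
P,ok=cloud(c); v,u=np.mgrid[:480,:640]
print('block top near', rect(c,(.42,.51,-.25,-.05),z+.01,z+.03))
print('fin rim/foam',rect(c,(.40,.60,-.27,-.02),.0165,.022))
plan((.4622,-.147,.0215,90.6,0,5))"
```

```text
block top near (((462.25555419921875, -139.96185302734375), (94.9933853149414, 84.43270111083984), 88.08843994140625), 20447, np.float64(0.0821))
fin rim/foam (((493.1422424316406, -137.81260681152344), (155.30224609375, 184.79397583007812), 0.8870257139205933), 19285, np.float64(0.0182))
pos [ 0.4615 -0.1475  0.0653] rot [3.141 0.    1.58 ] t 37.7 w 0.0632
[[0,0.0001,0.0001,0.0088,0,0,-0.0002],[0,0.0001,0.0001,0.0088,0,0,-0.0002],[0,0.0001,0.0001,0.0088,0,0,-0.0002],[0,0.0001,0.0001,0.0088,0,0,-0.0002],[0,0.0001,0.0001,0.0088,0,0,-0.0002]]
```

Call:
servo_tool(plan=[[0, 0.001, 0.0007, 0.014, 0, 0, 0], [0, 0, 0.0008, 0.012, 0, 0, 0], [0, 0, 0, 0.009, 0, 0, 0], [0, 0, 0, 0.006, 0, 0, 0], [0, 0, 0, 0.0025, 0, 0, 0], [0, 0, 0, 0, 0, 0, 0], [0, 0, 0, 0, 0, 0, 0], [88, 0, 0, 0, 0, 0, 0]])

```text
time_s: 38.7
ee_pos: [0.463, -0.1464, 0.0216]
eef_rot: [3.141, 0.0, 1.58]
force: [0.5, 0.3, -0.2]
grip_width: 0.0702
grip_force: 0.0
```

Call:
servo_tool(plan=[[88, 0, 0, 0, 0, 0, 0], [88, 0, 0, 0, 0, 0, 0], [88, 0, 0, -0.01, 0, 0, 0], [88, 0, 0, -0.03, 0, 0, 0], [88, 0, 0, -0.05, 0, 0, 0], [88, -0.03, 0, -0.05, 0, 0, 0], [88, -0.04, 0, -0.03, 0, 0, 0], [88, -0.03, 0, 0, 0, 0, 0]])

```text
time_s: 39.7
ee_pos: [0.4644, -0.2482, 0.1949]
eef_rot: [3.137, 0.003, 1.58]
force: [0.7, 0.2, 0.1]
grip_width: 0.0825
grip_force: 0.0
```

Call:
servo_tool(plan=[[88, -0.03, 0, 0, 0, 0, 0], [88, -0.03, 0, 0, 0, 0, 0], [88, -0.02, 0, 0, 0, 0, 0], [88, 0, 0, 0, 0, 0, 0], [88, 0, 0, 0, 0, 0, 0], [88, 0, 0, 0, 0, 0, 0], [88, 0, 0, 0, 0, 0, 0], [88, 0, 0, 0, 0, 0, 0]])

```text
time_s: 40.7
ee_pos: [0.4646, -0.3261, 0.1915]
eef_rot: [3.141, 0.0, 1.581]
force: [-0.3, -0.3, -0.7]
grip_width: 0.083
grip_force: 0.0
```

```bash
python3 -c "
from dep import *
c=snap('wrist','w12')
print(ctrl.get_obs()['ee_pos'])
print('block',rect(c,(.42,.51,-.23,-.05),.032,.045))
print('tape',rect(c,(.40,.53,.08,.18),.031,.045))
print('cutter',rect(c,(.515,.565,-.24,-.05),.0215,.028))
print('eraser',rect(c,(.43,.52,.035,.09),.0215,.028))
print('stock',rect(c,(.42,.57,.17,.25),.0235,.032))
"
```

```text
[ 0.46458975 -0.32619776  0.19150626]
block (((463.3131408691406, -163.8186492919922), (63.17362976074219, 77.50639343261719), 0.5943224430084229), 6595, np.float64(0.0381))
tape (None, 0, None)
cutter (((540.0010375976562, -170.51681518554688), (22.626054763793945, 99.99140930175781), 0.6701104044914246), 1937, np.float64(0.025))
eraser (None, 0, None)
stock (None, 0, None)
```

View pics/w12.png

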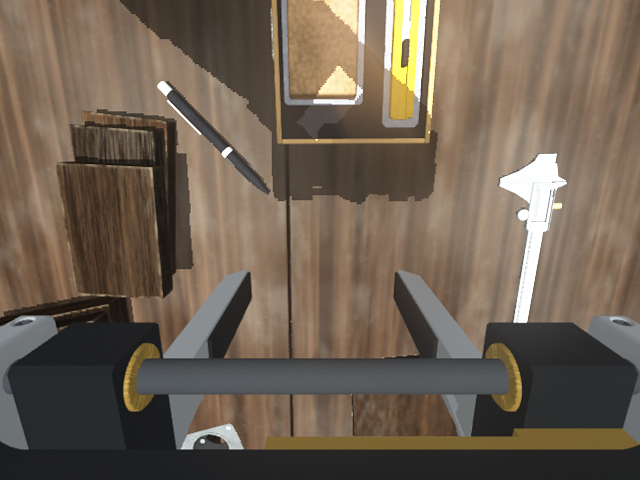

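```bash
python3 -c "
from dep import *
c=snap('top','t12')
print('block',rect(c,(.42,.51,-.23,-.05),.032,.045))
print('tape',rect(c,(.40,.53,.08,.18),.031,.045))
print('eraser',rect(c,(.43,.52,.035,.09),.0215,.03))
print('stock',rect(c,(.42,.57,.17,.25),.0235,.033))
P,ok=cloud(c)
i=cv2.cvtColor(c['pixels'],cv2.COLOR_RGB2BGR)
cv2.imwrite('pics/c12.png',cv2.resize(i[180:340,140:490],None,fx=2.28,fy=2.28,interpolation=cv2.INTER_CUBIC))"
```

```text
block (((461.0008544921875, -146.70693969726562), (109.01960754394531, 61.91863250732422), 88.41374969482422), 911, np.float64(0.0392))
tape (((462.53143310546875, 132.12496948242188), (65.41795349121094, 62.3577766418457), 4.250814437866211), 546, np.float64(0.0371))
eraser (((466.3634338378906, 60.25592803955078), (16.604833602905273, 46.25523376464844), 88.28436279296875), 79, np.float64(0.0254))
stock (((494.4183349609375, 206.91241455078125), (102.30608367919922, 26.100324630737305), 3.49501895904541), 256, np.float64(0.0278))
```

View pics/c12.png

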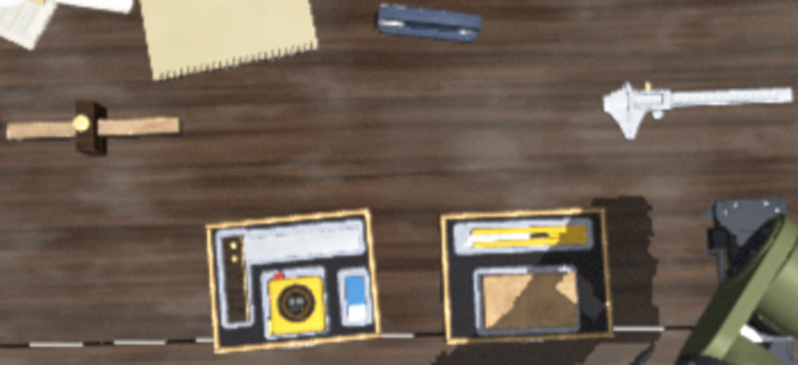

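The crop shows all five tools in their cut-outs, with top heights that match seated tools. The stapler, gauge and caliper haven't moved.

```bash
python3 -c "
from h import *
print(ctrl.hand_in())"
```

```text
the job is handed in; nothing more can be done
None
```

I placed all five tools in their cut-outs and handed the job in after about 41 s. The last camera check showed each tool seated at the right height, and the stapler, marking gauge and caliper were not touched. No score came back.

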